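# Set the stone polisher and take its outer cover up

## Robot

A 7-joint arm with a two-finger parallel gripper is mounted at the origin on a cart in front of the work surface, level with it; the furniture and walls round the work are solid. World frame = base frame: x ahead of the robot, y to its left, z up, the work surface at z = 0. Lengths are in m, angles in rad, forces in N, time in s.
With the tool pointing down it reaches from about 0.4 to 0.85 m from the base axis. Payload 4.5 kg.
Tool frame: the origin (TCP) lies on the centre line of the jaws, within the pads' length; the fingertips stand 11 mm ahead of it and the grasp point (between the pads) lies 8 mm behind it; z points along the fingers, x is the direction in which the jaws open and shut, and the axes are right-handed (so a half turn about z gives the same grasp; the last joint's range is limited). The gripper opens to 88 mm and grips with 3 to 60 N. Pads are 18 mm wide; open, the fingers measure 123 mm over their backs; the gripper's body (75 mm by 187 mm) begins 45 mm behind the grasp point.
Start: joints at [1.306, 0.689, -0.195, 1.565, 0.157, 0.902, -0.215], TCP at [0.184, -0.597, 0.25] pointing down, gripper open.
Joint ranges: [-3.01, 3.01], [-0.46, 2.08], [-1.47, 1.51], [0.13, 2.56], [-1, 4.14], [0.04, 2.09], [-2.66, 2.66]. Speed limits (rad/s): [2.57, 2.57, 3.14, 3.14, 3.14, 3.14, 3.14].

## Interface

Orientations are given as a unit quaternion [x, y, z, w].
In Python, from plant import r, vision, order, nets gives the robot as it stands.
- The arm moves only by the tool send_rows, never from a script. Its argument "series" is a list of rows, each an object with "delta_pos": the shift along the tool's x, y, z in cm, a list of three; "turn": the turn about the tool's z in degrees; "jaw": the closure, from 0 (fully open) to 1 (shut). In form: [{"delta_pos": [x, y, z], "turn": turn, "jaw": jaw}, ...]. A call has 1 to 8 rows; each row is the pose to reach, as a shift and turn from the pose commanded when the call began, along the tool's axes at that moment; what a row does not reach only later rows make up. A row lasts 1/12 s, in which the tool goes at most 41.7 mm and 7.16 degrees, less where a joint would pass 70% of its speed; a pose out of reach is approached as far as the arm can. A call with a gripper value outside its range is refused whole. The fingers move at their own pace and stop on an object; "force" is the grip in N (left out, the last holds). Time passes only in rows, so rows that repeat a pose let the fingers close. It gives the time, the measured TCP pose, the force and the opening at its end, in the units of the state.
- r.get_state(): the state, without advancing time (a new reading comes with each control period).
- vision.snapshot(name): name is "scene" or "top" or "wrist"; returns the picture (384x512x3 uint8, blue, green, red); there is no depth.
- vision.camera_params(name): a dict with "intrinsics" (3x3 intrinsics, pixels), "extrinsics" (4x4, takes a point from world to camera coordinates). Camera axes: x right, y down, z forward; pixel columns grow to the right and rows downward; lengths in m; the calibration is good to about 2 mm. A picture is of the moment at which its call begins: read the wrist's pose just before it. camera_params takes no time and is no camera call; for the wrist camera it gives the pose at the moment of the call.
- order.finish_job(): hands the job in, once; it reports no verdict.
Trained networks look in the newest picture that a camera, given by its name, has taken for a name from the list of things; names that differ only in an ending like _2 or _b are one class to them, and where a whole thing is asked for, a point or a joint stands for the part that bears it (a point fixed in the world has none). Each returns a list of dicts, best first, with "score" (0 to 1); they miss things now and then, are a little off and sometimes report something else, mostly with a low value. They report only what shows in the picture. A call takes as long as a camera call. They do not tell look-alikes from the thing itself.
- nets.boxes_of(camera, label): "location" ([row, column] as shares, 0 to 1, of the picture: columns of its width, rows of its height, amid what is visible of it).
- nets.trace(camera, label): "region" (384x512 bool, what is visible of it) and "location" ([row, column] as shares, 0 to 1, of the picture: columns of its width, rows of its height, amid what is visible of it).
The state is a dict: "clock": time; "q": joint angles; "qd": joint speeds; "joint_torque": joint torques, N m; "tool_pos": TCP position; "eef_rot": TCP orientation; "contact_force": force on the tool from outside, world axes, zero at the start; "moment": the same for the moment, N m; "opening": opening from 0.0 (shut) to 1.0 (fully open).
Only numpy, scipy, OpenCV 4.12 (cv2) and the standard library are available. Lean on these libraries where they do the work, as an engineer would, in place of code of your own. Each camera call takes 0.05 s, during which the arm holds its last target.

## Task

Get the stone polisher ready to show: first turn its speed dial so that the pointer meets the long mark on the scale. Then pick up the two nested lids together and lower them onto the bowl until the inner lid is fully seated. Finally lift the outer cover alone, clear of the inner lid's paddle, and let the program finish while the gripper still holds it level above the bowl, with the inner lid left seated, the dial as set, and the goods around undisturbed; never let go of the lids in mid-air and never separate them anywhere but on the bowl.

Things in the scene. Friction and masses are not known exactly. Their poses are not given: they have to be found in the camera images.
- polisher: Stone polisher, fixed: low grey housing 246 mm (x) by 144 mm (y), 45 mm high. Origin: centre of its underside on the table; z up; +x runs from the dial end (nearer the robot) to the bowl end. The round grey bowl stands on the +x end, the dial on the -x end, their axes 140 mm apart. Stones lie in the bowl, well below the lid.
- bowl_rim (a point): Centre of the bowl's mouth, level with its rim, 95 mm above the table. Rim 120 mm outside and 106 mm inside diameter. Fixed to the polisher.
- dial_axis (a point): Point on the dial's axis at the deck (45 mm above the table). The black dial is a skirt 52 mm in diameter up to 7.5 mm above the deck, with an upright bar grip 40 mm long, 11 mm thick, its top 33.5 mm above the deck. The white line on the bar's top, on one half only, is the pointer.
- long_mark (a point): The long, broad white mark on the dial's black scale plate, 35 mm from the dial's axis, on the side of the bowl (the polisher's +x). All other ticks are short.
- dial (a joint): Dial angle in rad: 0 when the pointer points to the long mark (polisher's +x), growing anticlockwise seen from above. The bar lies along the pointer's direction. Turns freely either way with light friction (0.04 N m) and stays where it is left. It starts between 0.6 and 1.3.
- inner_lid: Inner lid, loose, 0.14 kg: clear disc 125 mm wide, 4 mm thick; under it a spigot 100 mm wide, 16 mm deep (3 mm clearance in the bowl, tapered foot); on it a black paddle grip 24 mm (lid's x) by 12 mm (lid's y). Origin: centre of the spigot's underside; disc top at 20 mm, paddle top at 82 mm. Starts on the table under the cover. Seated, disc on the rim, its origin is 16 mm below the rim.
- paddle_top (a point): Top of the inner lid's paddle grip, in its middle. The paddle stands 26 mm out of the top of the outer cover's collar; gripping it there, across its 12 mm, carries both lids, as the cover rests on the disc.
- outer_cover: Outer cover, loose, 0.14 kg: aluminium plate 136 mm wide, 4 mm thick, skirt 16 mm down (130 mm inside, lip 142 mm outside), collar in the middle 42 mm outside, 36 mm inside, 32 mm high, round the inner lid's paddle. Origin: centre of the plate's underside, resting on the inner disc 20 mm above the inner lid's origin; collar top at 36 mm. Sideways play on the inner lid 2.5 mm.
- collar_top (a point): Centre of the collar's upper edge on the outer cover. Gripping the collar across its 42 mm lifts the cover alone; the paddle inside reaches 26 mm above it.
- view_stone: Bystander: black stone on a wooden stand, 46 x 59 x 102 mm, loose. Origin under its middle.
- jar: Bystander: clear jar of chips with a black cap, 47 mm in diameter, 63 mm high, loose. Origin under its middle.
- serpentine: Bystander: green stone 40 x 50 x 34 mm, loose. Origin under its middle.
- rough_b: Bystander: grey rounded stone 42 x 52 x 30 mm, loose. Origin under its middle.
Not all that is in view belongs to the job. Of the things shaped like the inner_lid, the clear one is meant.

How it is judged:
By the outcome, as a careful person would: the job done as asked, in the order asked, and still so for the second after the job is handed in, while the arm keeps its last pose, push and grip.
It also fails if it takes over 59 s, if anything falls off the work surface, if the arm or the gripper's body presses on something with over 40 N, if the wrist force passes 120 N, or if a joint passes its speed limit or range.

## Working session

There is one attempt and no reset: what is moved stays moved. The work goes in short steps, Python scripts to look and compute and a tool call to move; the robot and the scene stay as the last step left them, time stands still between calls to the robot, and variables do not carry over. Pictures are saved under pics/ and viewed, and the job is handed in when it is done.

Besides the shell and the picture viewer there is one more tool, called after "Call:" as name(argument=value, ...) on one line, values as JSON. send_rows: Moves the arm, as the interface text tells. Its arguments: {"type":"object","properties":{"series":{"type":"array"},"force":{"type":"number"}},"required":["series"]}

```bash
ls; mkdir -p pics
python3 - <<'E'
from plant import r, vision, order, nets
import cv2
print(r.get_state())
for n in ("scene","top","wrist"):
    cv2.imwrite(f"pics/a_{n}.png",vision.snapshot(n))
    p=vision.camera_params(n); print(n,p["intrinsics"],p["extrinsics"])
E
```

```text
pics
{'clock': 0.0, 'q': array([ 1.30579537,  0.68998328, -0.19449963,  1.56633127,  0.15735118,
        0.9024976 , -0.21512032]), 'qd': array([ 0.00179349,  0.00048308, -0.00094883,  0.00032522,  0.00089353,
        0.00125042, -0.00047094]), 'joint_torque': array([-3.34521769e-05, -5.27569234e+01, -1.26674362e+00, -1.53427809e+01,
       -5.26182773e-02,  6.86129759e-03,  1.75694131e-04]), 'tool_pos': array([ 0.18374089, -0.59674881,  0.2489135 ]), 'eef_rot': array([ 8.04503863e-01, -5.93946717e-01, -7.83627055e-04, -4.66329045e-04]), 'contact_force': array([-0.02982642, -0.49424022,  0.22417002]), 'moment': array([ 0.00139009, -0.00015064, -0.02075598]), 'opening': 0.999448182169271}
scene [[487.02202401   0.         260.54770008]
 [  0.         487.02202401 188.38086106]
 [  0.           0.           1.        ]] [[-0.8883724  -0.45909415 -0.00519938  0.52889944]
 [-0.27122116  0.53389793 -0.80086958  0.13652681]
 [ 0.37045048 -0.71006025 -0.59881624  1.51346998]
 [ 0.          0.          0.          1.        ]]
top [[371.54886588   0.         251.12080262]
 [  0.         371.54886588 188.30883775]
 [  0.           0.           1.        ]] [[ 2.15257586e-03 -9.99831865e-01 -1.82100963e-02  1.70169943e-01]
 [-9.97877837e-01 -9.62568276e-04 -6.51068112e-02  5.23558318e-01]
 [ 6.50783360e-02  1.83115989e-02 -9.97712131e-01  1.04837361e+00]
 [ 0.00000000e+00  0.00000000e+00  0.00000000e+00  1.00000000e+00]]
wrist [[264.72864696   0.         255.85479007]
 [  0.         264.72864696 191.70584958]
 [  0.           0.           1.        ]] [[ 0.29516971 -0.95544341 -0.00165453 -0.62343786]
 [-0.91688713 -0.28374447  0.28072597 -0.04025246]
 [-0.26868725 -0.08134478 -0.95978653  0.38961503]
 [ 0.          0.          0.          1.        ]]
```

View pics/a_scene.png

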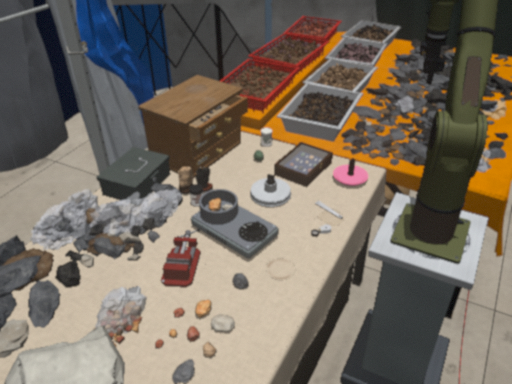

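View pics/a_top.png

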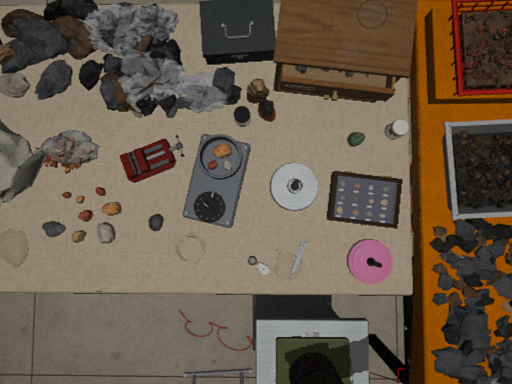

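The top view shows the polisher at about (col 217, row 180), with the bowl at (222,157) and the dial at (209,207). Two things look like lids: the silver cover with a paddle at (294,187) and a pink disc with a black handle at (370,261). The pink one isn't clear, so the nested pair at (294,187) is the likely target. I'll measure and check with an enlarged crop.

```bash
cat > h.py <<'E'
from plant import r, vision, order, nets
import numpy as np, cv2
from scipy.spatial.transform import Rotation as R
def cam(n):
    p=vision.camera_params(n); return np.array(p["intrinsics"]),np.array(p["extrinsics"])
def ray(n,u,v,z,P=None):
    K,E=P or cam(n); Rm,t=E[:3,:3],E[:3,3]
    c=-Rm.T@t; d=Rm.T@np.linalg.solve(K,[u,v,1.]); return c+d*(z-c[2])/d[2]
def proj(n,X,P=None):
    K,E=P or cam(n); x=K@(E[:3,:3]@np.asarray(X,float)+E[:3,3]); return x[:2]/x[2]
def crop(img,u,v,h,s,f):
    u,v=int(u),int(v); c=img[max(0,v-h):v+h,max(0,u-h):u+h]
    cv2.imwrite(f,cv2.resize(c,None,fx=s,fy=s,interpolation=cv2.INTER_CUBIC))
E
python3 - <<'E'
from h import *
top=vision.snapshot("top"); sc=vision.snapshot("scene")
for lab in ["polisher","dial","outer_cover","inner_lid","paddle_top","collar_top","bowl_rim","dial_axis","long_mark","jar","view_stone","serpentine","rough_b"]:
  for n in ("top","scene"):
    try: o=nets.boxes_of(n,lab)
    except Exception as e: print(lab,n,e); continue
    print(lab,n,[(round(d["score"],2),round(d["location"][1]*512,1),round(d["location"][0]*384,1)) for d in o[:3]])
a=cv2.resize(top[120:235,175:325],None,fx=5,fy=5,interpolation=cv2.INTER_CUBIC); cv2.imwrite("pics/b_top.png",a)
a=cv2.resize(sc[140:270,180:380],None,fx=4,fy=4,interpolation=cv2.INTER_CUBIC); cv2.imwrite("pics/b_sc.png",a)
print(r.get_state()["clock"])
E
```

```text
polisher top [(0.62, 218.7, 178.3)]
polisher scene [(0.89, 232.3, 221.0)]
dial top []
dial scene [(0.6, 252.3, 226.1)]
outer_cover top [(0.59, 289.4, 189.3), (0.44, 218.7, 182.2), (0.4, 156.0, 219.8)]
outer_cover scene [(0.55, 269.9, 193.3)]
inner_lid top [(0.97, 371.7, 255.9), (0.6, 296.5, 184.4)]
inner_lid scene [(0.7, 252.9, 227.4)]
paddle_top top [(0.21, 292.4, 190.1)]
paddle_top scene [(0.83, 352.6, 173.6), (0.61, 267.1, 178.0)]
collar_top top [(0.95, 288.5, 190.8)]
collar_top scene [(0.75, 269.0, 193.1), (0.63, 273.1, 181.7)]
bowl_rim top [(0.77, 218.7, 180.3)]
bowl_rim scene [(0.68, 232.3, 221.0), (0.63, 256.2, 229.8)]
dial_axis top [(0.59, 218.0, 180.7)]
dial_axis scene [(0.86, 234.2, 224.0)]
long_mark top [(0.84, 220.4, 178.9)]
long_mark scene [(0.58, 230.5, 223.2)]
jar top [(0.62, 242.9, 114.0), (0.42, 220.6, 181.9)]
jar scene [(0.67, 194.0, 194.9), (0.66, 233.9, 226.8)]
view_stone top [(0.64, 264.3, 108.0), (0.22, 299.1, 186.9)]
view_stone scene [(0.73, 203.8, 179.7)]
serpentine top [(0.59, 208.1, 206.2), (0.47, 356.6, 141.4), (0.46, 290.4, 190.6)]
serpentine scene [(0.39, 256.5, 156.1)]
rough_b top [(0.45, 157.7, 220.0)]
rough_b scene [(0.71, 238.7, 283.1)]
1.55
```

View pics/b_top.png

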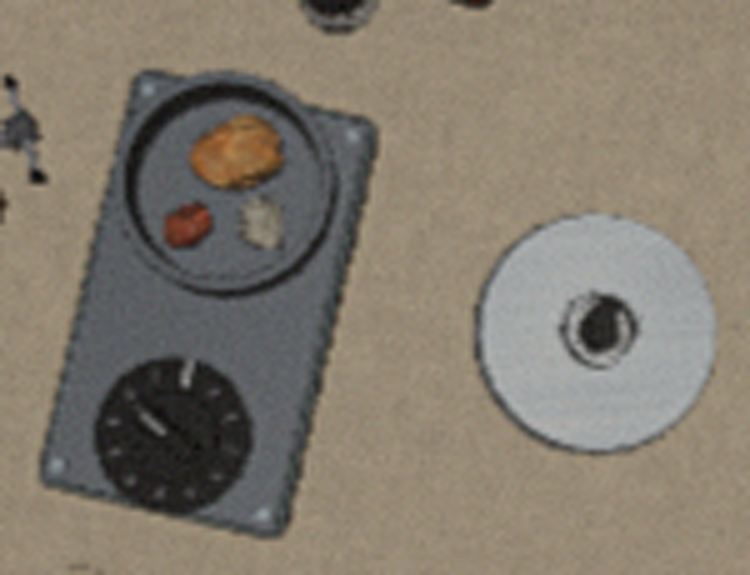

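View pics/b_sc.png

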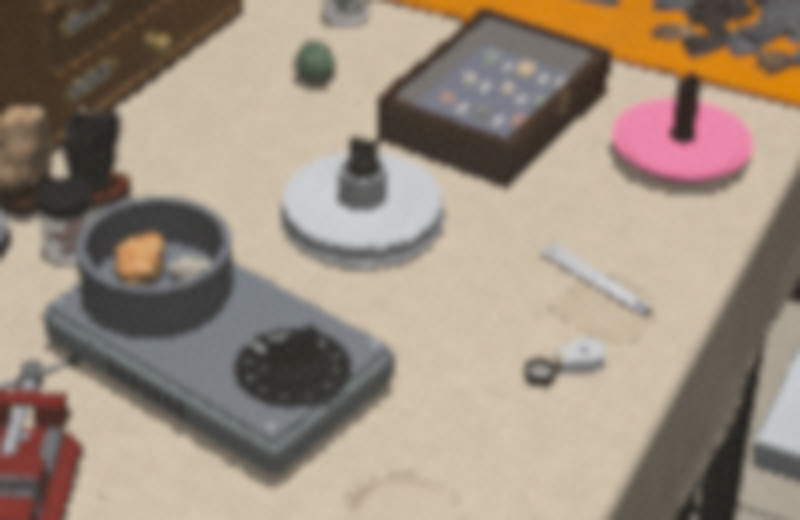

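Run:
```python
from h import *
P=cam("top")
g=lambda u,v,z: np.round(ray("top",175+u/5,120+v/5,z,P),4)
b=g(231,184,.095); d=g(173.5,435,.045); 
print("bowl",b,"dial",d, np.linalg.norm((b-d)[:2]), np.degrees(np.arctan2(*(b-d)[[1,0]])))
print("lids", g(596,333,.024), "mark",g(189,373,.045),"ptr",g(152,417,.0785), "ptr plate centre proj", (proj("top",[*d[:2],.0785],P)-[175,120])*5)
for nm,u,v,z in [("jar",242.9,114,.03),("stone",264,108,.05),("serp",356,139,.02),("rough",156,220,.015)]: print(nm,ray("top",u,v,z,P))
# corners of housing
for u,v in [(145,72),(378,120),(42,485),(278,537)]: print(g(u,v,.045))
# scene check
S=cam("scene")
for X in (b,d,[*g(596,333,.024)[:2],.082]): print((proj("scene",X,S)-[180,140])*4)
s=r.get_state(); Rm=R.from_quat(s["eef_rot"]).as_matrix(); print(Rm, s["tool_pos"])
K,E=cam("wrist"); print(-E[:3,:3].T@E[:3,3])
```

```text
bowl [0.603  0.2501 0.095 ] dial [0.4691 0.2863 0.045 ] 0.13870706542927072 -15.12831825986748
lids [0.5279 0.048  0.024 ] mark [0.5038 0.2779 0.045 ] ptr [0.4783 0.2937 0.0785] ptr plate centre proj [165.42695748 434.01796356]
jar [0.73697327 0.19491676 0.03      ]
stone [0.74864467 0.13450824 0.05      ]
serp [ 0.66570987 -0.13063485  0.02      ]
rough [0.4318341  0.44474515 0.015     ]
[0.6745 0.3044 0.045 ]
[0.6469 0.1722 0.045 ]
[0.441  0.3597 0.045 ]
[0.4124 0.2274 0.045 ]
[163.86417612 232.97555261]
[296.10683775 362.14181483]
[367.08111662 137.57342813]
[[ 2.94379583e-01 -9.55688579e-01  2.69774613e-05]
 [-9.55688576e-01 -2.94379584e-01 -8.11363687e-05]
 [ 8.54827148e-05 -1.89716125e-06 -9.99999996e-01]] [ 0.18399922 -0.59732177  0.24975868]
[ 0.25191972 -0.57564289  0.38485618]
```

```bash
cat >> h.py <<'E'
def plan(*tg):
    s=r.get_state(); Rm=R.from_quat(s["eef_rot"]).as_matrix(); p=s["tool_pos"]; a0=np.degrees(np.arctan2(Rm[1,0],Rm[0,0]))
    print("t",round(s["clock"],2),"p",np.round(p,4),"a",round(a0,2),"q",np.round(s["q"],2),"op",round(s["opening"],3),"F",np.round(s["contact_force"],1),"M",np.round(s["moment"],2))
    for (x,y,z,a) in tg:
        d=Rm.T@(np.array([x,y,z])-p)*100; t=-(a-a0); t=(t+180)%360-180
        print("delta cm",np.round(d,2),"turn",round(t,2),"dist",round(np.linalg.norm(d),1))
E
python3 -c "
from h import *
plan((.42,-.36,.25,-16))"
```

```text
t 1.55 p [ 0.184  -0.5973  0.2498] a -72.88 q [ 1.31  0.69 -0.19  1.57  0.16  0.9  -0.22] op 1.0 F [ 0.8  0.7 -0.8] M [ 0.01 -0.03 -0.08]
delta cm [-15.73 -29.54  -0.03] turn -56.88 dist 33.5
```

Call:
send_rows(series=[{"delta_pos": [-15.7,-29.5,0],"turn": -57,"jaw": 0},{"delta_pos": [-15.7,-29.5,0],"turn": -57,"jaw": 0},{"delta_pos": [-15.7,-29.5,0],"turn": -57,"jaw": 0},{"delta_pos": [-15.7,-29.5,0],"turn": -57,"jaw": 0},{"delta_pos": [-15.7,-29.5,0],"turn": -57,"jaw": 0},{"delta_pos": [-15.7,-29.5,0],"turn": -57,"jaw": 0},{"delta_pos": [-15.7,-29.5,0],"turn": -57,"jaw": 0},{"delta_pos": [-15.7,-29.5,0],"turn": -57,"jaw": 0}])

```text
clock: 2.22
tool_pos: [0.4202, -0.3596, 0.25]
eef_rot: [0.991, -0.135, 0.0, 0.0]
contact_force: [-0.1, -0.2, -0.1]
opening: 0.999
```

```bash
python3 -c "
from h import *
plan((.50,-.04,.25,41))"
```

```text
t 2.22 p [ 0.4202 -0.3596  0.25  ] a -15.55 q [ 0.9   0.62 -0.46  1.78  0.36  0.83  0.  ] op 0.999 F [-0.1 -0.2 -0.1] M [-0.07 -0.12 -0.01]
delta cm [-8.800e-01 -3.293e+01 -2.000e-02] turn -56.55 dist 32.9
```

Call:
send_rows(series=[{"delta_pos": [-0.9,-32.9,0],"turn": -56.5,"jaw": 0},{"delta_pos": [-0.9,-32.9,0],"turn": -56.5,"jaw": 0},{"delta_pos": [-0.9,-32.9,0],"turn": -56.5,"jaw": 0},{"delta_pos": [-0.9,-32.9,0],"turn": -56.5,"jaw": 0},{"delta_pos": [-0.9,-32.9,0],"turn": -56.5,"jaw": 0},{"delta_pos": [-0.9,-32.9,0],"turn": -56.5,"jaw": 0},{"delta_pos": [-0.9,-32.9,0],"turn": -56.5,"jaw": 0},{"delta_pos": [-0.9,-32.9,0],"turn": -56.5,"jaw": 0}])

```text
clock: 2.88
tool_pos: [0.501, -0.0395, 0.2501]
eef_rot: [0.937, 0.35, 0.001, 0.0]
contact_force: [0.9, -0.2, 0.1]
opening: 0.998
```

```bash
python3 -c "
from h import *
plan((.46,.27,.25,98))
P=cam('wrist');w=vision.snapshot('wrist'); cv2.imwrite('pics/c_w.png',w)
import pickle; pickle.dump(P,open('c.pkl','wb'))
print(proj('wrist',[.528,.048,.082],P),proj('wrist',[.469,.2863,.0785],P))
"
```

```text
t 2.88 p [ 0.501  -0.0395  0.2501] a 41.01 q [ 0.43  0.61 -0.71  1.91  0.53  0.82  0.15] op 0.998 F [ 0.9 -0.2  0.1] M [-0.05 -0.1  -0.  ]
delta cm [ 1.722e+01 -2.604e+01  1.000e-02] turn -56.99 dist 31.2
[325.35692292 137.53695333] [ 465.55569331 -107.64639588]
```

View pics/c_w.png

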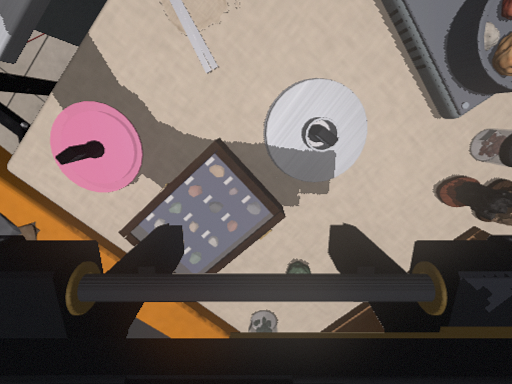

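The wrist view shows the silver cover at (316,130) with the dark paddle in its collar at (320,134). The pink decoy is at (95,148). Next I'll enlarge the crop to find the paddle's orientation.

```bash
python3 -c "
from h import *
w=cv2.imread('pics/c_w.png'); crop(w,318,132,60,6,'pics/c_crop.png')"
```

```text
(no output)
```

View pics/c_crop.png

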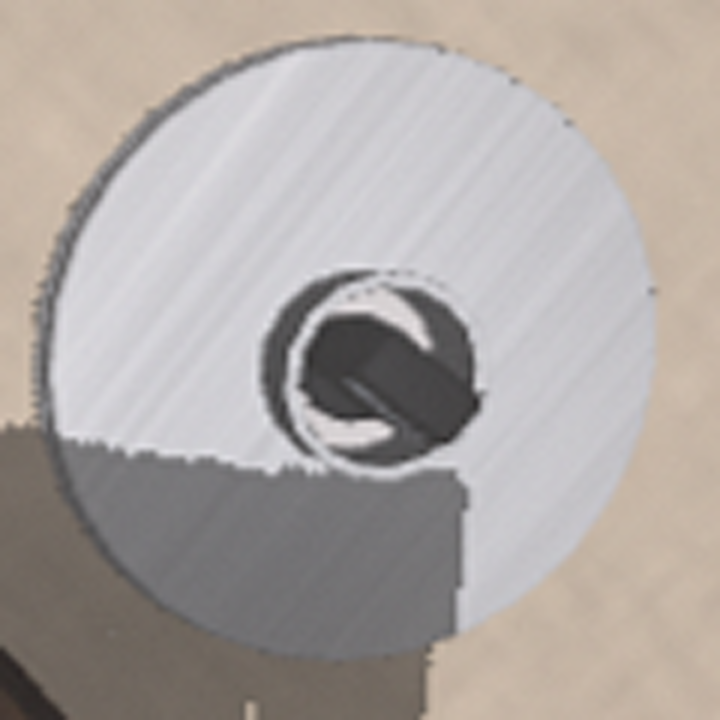

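Call:
send_rows(series=[{"delta_pos": [17.2,-26.0,0],"turn": -57,"jaw": 0},{"delta_pos": [17.2,-26.0,0],"turn": -57,"jaw": 0},{"delta_pos": [17.2,-26.0,0],"turn": -57,"jaw": 0},{"delta_pos": [17.2,-26.0,0],"turn": -57,"jaw": 0},{"delta_pos": [17.2,-26.0,0],"turn": -57,"jaw": 0},{"delta_pos": [17.2,-26.0,0],"turn": -57,"jaw": 0},{"delta_pos": [17.2,-26.0,0],"turn": -57,"jaw": 0},{"delta_pos": [17.2,-26.0,0],"turn": -57,"jaw": 0}])

```text
clock: 3.6
tool_pos: [0.4603, 0.2731, 0.2506]
eef_rot: [0.655, 0.756, 0.002, -0.001]
contact_force: [0.2, 0.2, 0.4]
opening: 0.999
```

```bash
python3 -c "
from h import *
plan((.469,.286,.16,137),(.469,.286,.2,137))
P=cam('wrist');w=vision.snapshot('wrist'); cv2.imwrite('pics/d_w.png',w)
import pickle; pickle.dump(P,open('d.pkl','wb'))
print(proj('wrist',[.603,.2501,.095],P),proj('wrist',[.469,.2863,.0785],P))
"
```

```text
t 3.6 p [0.4603 0.2731 0.2506] a 98.23 q [-0.08  0.72 -0.94  1.82  0.69  0.97  0.4 ] op 0.999 F [0.2 0.2 0.4] M [ 0.04 -0.2   0.04]
delta cm [1.11 1.04 9.07] turn -38.77 dist 9.2
delta cm [1.12 1.04 5.07] turn -38.77 dist 5.3
[220.85667371 286.43045697] [264.40115149 186.7912244 ]
```

View pics/d_w.png

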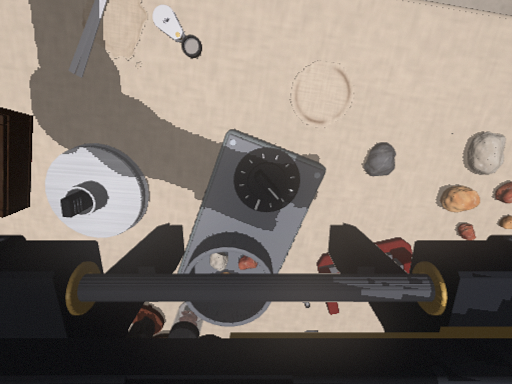

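```bash
python3 -c "
from h import *
w=cv2.imread('pics/d_w.png'); 
a=cv2.resize(w[135:225,215:335],None,fx=6,fy=6,interpolation=cv2.INTER_CUBIC); cv2.imwrite('pics/d_c1.png',a)
a=cv2.resize(w[165:235,40:130],None,fx=8,fy=8,interpolation=cv2.INTER_CUBIC); cv2.imwrite('pics/d_c2.png',a)"
```

```text
(no output)
```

View pics/d_c1.png

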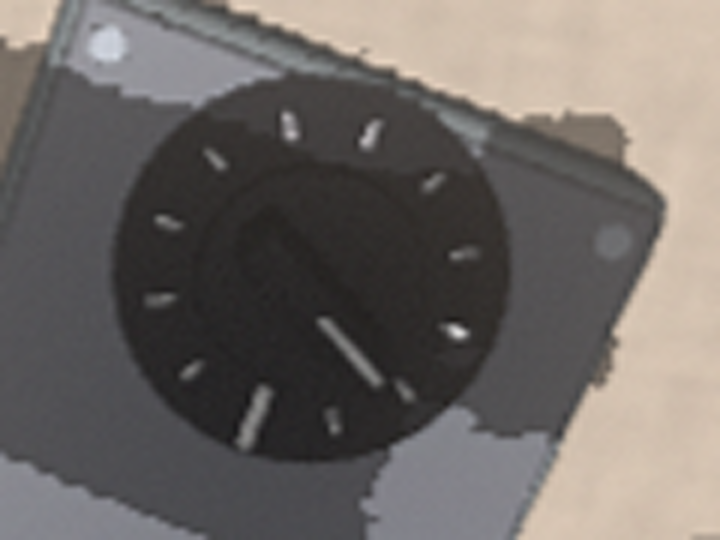

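View pics/d_c2.png

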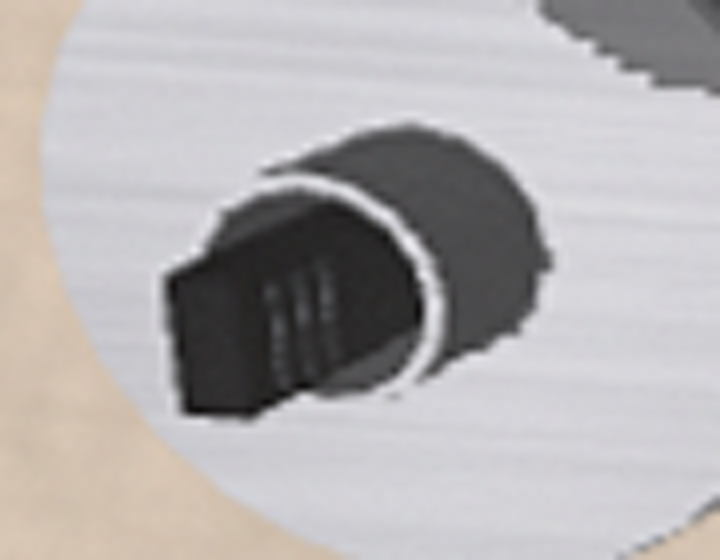

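```bash
python3 -c "
from h import *
import pickle; P=pickle.load(open('d.pkl','rb'))
g=lambda u,v,z: ray('wrist',u,v,z,P)
c=lambda u,v,z: g(215+u/6,135+v/6,z)
A=lambda d: np.degrees(np.arctan2(d[1],d[0]))
p1,p2=c(320,320,.0785),c(380,385,.0785); ce=c(312,268,.0455); m1,m2=c(267,388,.0455),c(246,448,.0455)
print('ptr',p1,p2,A(p2-p1),'centre',ce,'mark',m1,m2,A(m2-m1),A((m1+m2)/2-ce), np.linalg.norm((m1+m2)/2-ce))
print('ptr from centre',A(p2-ce),A(p1-ce))
# opposing ticks
for (a,b) in [((289,127),(333,421)),((370,134),(256,418)),((432,182),(192,371)),((464,254),(160,299)),((456,331),(167,222)),((405,391),(215,159))]:
  print((c(*a,.0455)+c(*b,.0455))[:2]/2, np.linalg.norm(c(*a,.0455)-c(*b,.0455)))
k=lambda u,v,z: g(40+u/8,165+v/8,z)
q=[k(168,277,.082),k(182,411,.082),k(251,412,.082)]
print('paddle',q,A(q[1]-q[0]),np.linalg.norm(q[1]-q[0]),A(q[2]-q[1]),np.linalg.norm(q[2]-q[1]), (q[0]+q[2])/2)
w=cv2.imread('pics/c_w.png'); a=cv2.resize(w[110:155,295:345],None,fx=14,fy=13,interpolation=cv2.INTER_CUBIC); cv2.imwrite('pics/c_c2.png',a)
P=pickle.load(open('c.pkl','rb'))
"
```

```text
ptr [0.4702292  0.29128598 0.0785    ] [0.48204836 0.3055198  0.0785    ] 50.295203581032844 centre [0.46762505 0.29077197 0.0455    ] mark [0.49653336 0.2850622  0.0455    ] [0.51142699 0.28244913 0.0455    ] -9.951201297468206 -10.923418677747874 0.0370259893726698
ptr from centre 45.637360079831225 11.165442269300737
[0.46987238 0.2910349 ] 0.06765282923865414
[0.47025623 0.29108124] 0.06901561426426352
[0.4699532  0.29068571] 0.06778599404309298
[0.46956642 0.29095524] 0.06774146803451093
[0.46962718 0.29131318] 0.0687410347653269
[0.46975379 0.29111747] 0.06780367070562103
paddle [array([0.51866903, 0.04655309, 0.082     ]), array([0.54033995, 0.04735267, 0.082     ]), array([0.53901574, 0.05775727, 0.082     ])] 2.113038620640856 0.02168565995862161 97.25313784617394 0.010488529313760056 [0.52884239 0.05215518 0.082     ]
```

View pics/c_c2.png

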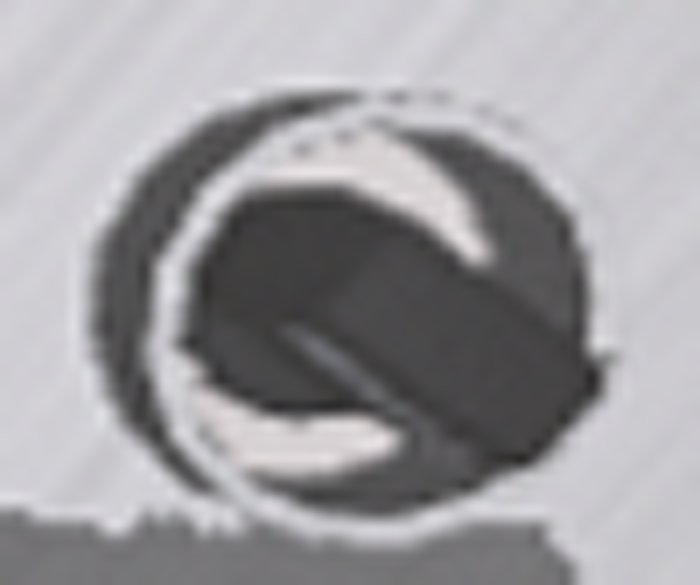

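```bash
python3 -c "
from h import *
import pickle
C=pickle.load(open('c.pkl','rb'));D=pickle.load(open('d.pkl','rb'));T=cam('top');S=cam('scene')
print('lid c',ray('w',258+350/6,72+349/6,.022,C))
# c paddle top: corners approx (600,370),(520,465) far end; 
k=lambda u,v: ray('w',295+u/14,110+v/13,.082,C)
print([k(*x) for x in [(600,370),(515,465),(350,250),(280,325)]])
print('lid d',ray('w',96,191,.022,D))
for n,P in (('top',T),('scene',S)):
  print(n,[ (proj(n,X,P)) for X in ([.4698,.2911,.0455],[.469,.2863,.0455],[.5288,.0522,.082],[.5279,.048,.082])])
a=cv2.imread('pics/a_scene.png'); a=cv2.resize(a[165:265,195:315],None,fx=6,fy=6,interpolation=cv2.INTER_CUBIC); cv2.imwrite('pics/a_c3.png',a)
"
```

```text
lid c [0.52699052 0.05336457 0.022     ]
[array([0.53936022, 0.05653502, 0.082     ]), array([0.54005927, 0.04631112, 0.082     ]), array([0.51699268, 0.05050333, 0.082     ]), array([0.5172293 , 0.04233425, 0.082     ])]
lid d [0.52435595 0.05389024 0.022     ]
top [array([207.95386905, 206.73201028]), array([209.66406581, 207.02169091]), array([294.73957612, 184.78277733]), array([296.30220366, 185.11688633])]
scene [array([253.06366903, 231.29632709]), array([254.05403577, 230.42037762]), array([270.9701676 , 174.97009069]), array([271.77027916, 174.39335703])]
```

View pics/a_c3.png

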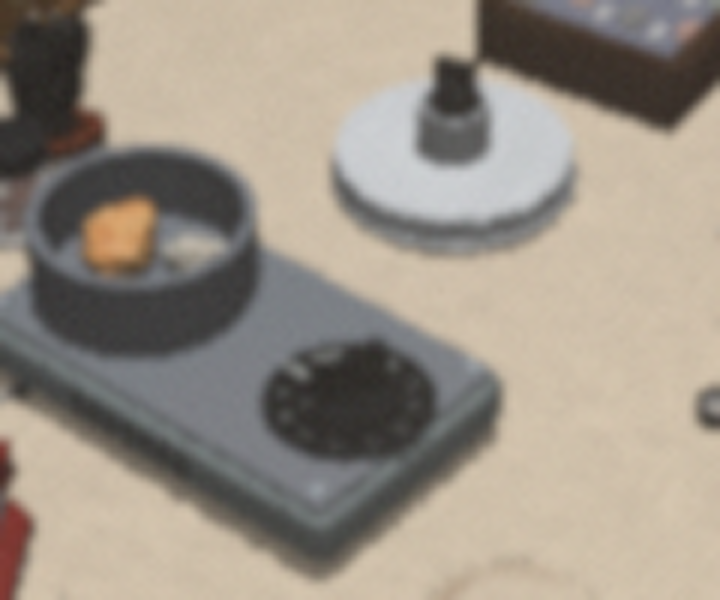

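```bash
python3 -c "
from h import *
plan((.4697,.2905,.14,139.5))"
```

```text
t 3.65 p [0.4597 0.2757 0.2508] a 98.71 q [-0.08  0.72 -0.95  1.82  0.69  0.97  0.4 ] op 1.001 F [0.4 4.1 1. ] M [ 0.29 -0.19 -0.  ]
delta cm [ 1.23  1.19 11.09] turn -40.79 dist 11.2
```

Call:
send_rows(series=[{"delta_pos": [1.2,1.2,5],"turn": -20,"jaw": 0.3},{"delta_pos": [1.2,1.2,9],"turn": -41,"jaw": 0.3},{"delta_pos": [1.2,1.2,11],"turn": -41,"jaw": 0.3},{"delta_pos": [1.2,1.2,11],"turn": -41,"jaw": 0.3},{"delta_pos": [1.2,1.2,11],"turn": -41,"jaw": 0.3},{"delta_pos": [1.2,1.2,11],"turn": -41,"jaw": 0.3},{"delta_pos": [1.2,1.2,11],"turn": -41,"jaw": 0.3},{"delta_pos": [1.2,1.2,11],"turn": -41,"jaw": 0.3}])

```text
clock: 4.32
tool_pos: [0.4724, 0.2801, 0.1395]
eef_rot: [0.355, 0.935, -0.0, -0.0]
contact_force: [0.4, 0.3, -0.3]
opening: 0.701
```

```bash
python3 -c "
from h import *
plan((.4697,.2907,.0665,139.5))
P=cam('wrist');w=vision.snapshot('wrist'); cv2.imwrite('pics/e_w.png',w)
import pickle; pickle.dump(P,open('e.pkl','wb'))
print(proj('wrist',[.606,.259,.095],P),proj('wrist',[.4697,.2907,.0785],P))
plan((.4697,.2907,.0665,139.5))
cv2.imwrite('pics/e_c.png',cv2.resize(w[100:384,130:400],None,fx=2.1,fy=2.1,interpolation=cv2.INTER_CUBIC))
"
```

```text
t 4.32 p [0.4724 0.2801 0.1395] a 138.38 q [-0.09  0.93 -0.97  1.87  0.99  0.92  0.86] op 0.701 F [ 0.4  0.3 -0.3] M [ 0.19 -0.09  0.01]
delta cm [0.91 0.62 7.3 ] turn -1.12 dist 7.4
[112.95623044 302.74233332] [265.74056589 217.82407192]
t 4.37 p [0.4724 0.2802 0.1397] a 138.4 q [-0.09  0.93 -0.97  1.87  0.99  0.92  0.86] op 0.704 F [-0.1 -0.5  0.7] M [ 0.09 -0.09 -0.02]
delta cm [0.91 0.61 7.32] turn -1.1 dist 7.4
```

View pics/e_w.png

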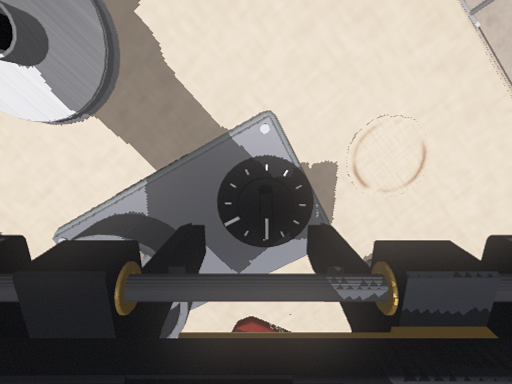

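```bash
python3 -c "
from h import *
w=cv2.imread('pics/e_w.png')
cv2.imwrite('pics/e_c.png',cv2.resize(w[145:255,205:325],None,fx=6,fy=5,interpolation=cv2.INTER_CUBIC))
"
```

```text
(no output)
```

View pics/e_c.png

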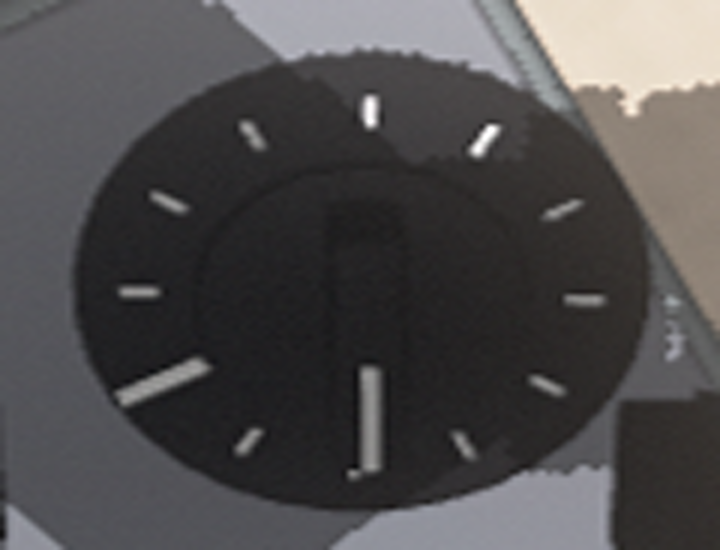

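```bash
python3 -c "
from h import *
import pickle
P=pickle.load(open('e.pkl','rb'))
c=lambda u,v,z: ray('w',205+u/6,145+v/5,z,P)
A=lambda d: np.degrees(np.arctan2(d[1],d[0]))
pr=[((370,113),None),((253,135),(464,446)),((168,203),(547,386)),((138,292),(585,300)),((163,383),(563,210)),((248,442),(485,140))]
cs=np.array([(c(*a,.0455)+c(*b,.0455))/2 for a,b in pr if b]); print(cs); ce=cs[[0,1,2,4]].mean(0)
print(ce,[np.linalg.norm(c(*a,.0455)-ce) for a,b in pr],'mark',A(c(163,383,.0455)-ce),A(c(120,398,.0455)-c(208,367,.0455)))
for z in (.0785,): 
  p1,p2=c(371,368,z),c(371,472,z); print(p1,p2,A(p2-p1),A(p2-ce))
print('bar sides',c(330,300,.0785),c(405,300,.0785))
plan((*ce[:2],.0665,139.5))
"
```

```text
[[0.46900816 0.29118433 0.0455    ]
 [0.46915686 0.29117282 0.0455    ]
 [0.46907327 0.29115097 0.0455    ]
 [0.46964231 0.29120699 0.0455    ]
 [0.46899471 0.29124524 0.0455    ]]
[0.46905825 0.29118834 0.0455    ] [np.float64(0.03399215635120723), np.float64(0.034190797121949536), np.float64(0.03404415525211753), np.float64(0.03411411784336192), np.float64(0.03519391756748089), np.float64(0.03407319452539186)] mark -12.471420159810105 -17.34289849976619
[0.46948407 0.29177693 0.0785    ] [0.48140346 0.30552942 0.0785    ] 49.084284010262515 49.27719903567743
bar sides [0.46599518 0.27957847 0.0785    ] [0.45867056 0.28607804 0.0785    ]
t 4.37 p [0.4724 0.2802 0.1397] a 138.4 q [-0.09  0.93 -0.97  1.87  0.99  0.92  0.86] op 0.704 F [-0.1 -0.5  0.7] M [ 0.09 -0.09 -0.02]
delta cm [0.99 0.6  7.32] turn -1.1 dist 7.4
```

Call:
send_rows(series=[{"delta_pos": [1.0,0.6,2],"turn": -0.7,"jaw": 0.3},{"delta_pos": [1.0,0.6,5],"turn": -0.7,"jaw": 0.3},{"delta_pos": [1.0,0.6,7.2],"turn": -0.7,"jaw": 0.3},{"delta_pos": [1.0,0.6,7.2],"turn": -0.7,"jaw": 0.3},{"delta_pos": [1.0,0.6,7.2],"turn": -0.7,"jaw": 0.5},{"delta_pos": [1.0,0.6,7.2],"turn": -0.7,"jaw": 0.6}])

```text
clock: 4.87
tool_pos: [0.469, 0.2925, 0.069]
eef_rot: [0.348, 0.937, 0.001, 0.0]
contact_force: [-0.4, 0.7, 0.1]
opening: 0.576
```

```bash
python3 -c "
from h import *
plan((.4691,.2912,.0675,139.1))"
```

```text
t 4.87 p [0.469  0.2925 0.069 ] a 139.27 q [-0.15  1.03 -0.89  1.89  1.13  0.83  0.76] op 0.576 F [-0.4  0.7  0.1] M [ 0.11 -0.09  0.  ]
delta cm [-0.09 -0.09  0.15] turn 0.17 dist 0.2
```

Call:
send_rows(series=[{"delta_pos": [-0.05,-0.05,0.1],"turn": 0,"jaw": 1},{"delta_pos": [-0.05,-0.05,0.1],"turn": 0,"jaw": 1},{"delta_pos": [-0.05,-0.05,0.1],"turn": 0,"jaw": 1},{"delta_pos": [-0.05,-0.05,0.1],"turn": 0,"jaw": 1},{"delta_pos": [-0.05,-0.05,0.1],"turn": 0,"jaw": 1},{"delta_pos": [-0.05,-0.05,0.1],"turn": 0,"jaw": 1}], force=15)

```text
clock: 5.37
tool_pos: [0.4702, 0.2899, 0.067]
eef_rot: [0.348, 0.937, -0.001, 0.002]
contact_force: [3.5, -1.9, 5.0]
opening: 0.128
```

```bash
python3 -c "
from h import *
plan((.4691,.2912,.0675,108),(.4691,.2912,.0675,77.5))"
```

```text
t 5.37 p [0.4702 0.2899 0.067 ] a 139.27 q [-0.15  1.04 -0.88  1.89  1.14  0.83  0.75] op 0.128 F [ 3.5 -1.9  5. ] M [-0.09  0.01 -0.02]
delta cm [ 0.17  0.03 -0.05] turn 31.27 dist 0.2
delta cm [ 0.17  0.03 -0.05] turn 61.77 dist 0.2
```

Call:
send_rows(series=[{"delta_pos": [0.1,0.0,0],"turn": 6,"jaw": 1},{"delta_pos": [0.1,0,0],"turn": 12,"jaw": 1},{"delta_pos": [0.1,0,0],"turn": 18,"jaw": 1},{"delta_pos": [0.1,0,0],"turn": 24,"jaw": 1},{"delta_pos": [0.1,0,0],"turn": 30,"jaw": 1},{"delta_pos": [0.1,0,0],"turn": 36,"jaw": 1},{"delta_pos": [0.1,0,0],"turn": 42,"jaw": 1},{"delta_pos": [0.1,0,0],"turn": 48,"jaw": 1}])

```text
clock: 6.03
tool_pos: [0.4702, 0.2899, 0.067]
eef_rot: [0.702, 0.713, 0.0, 0.002]
contact_force: [4.7, -3.5, 1.7]
opening: 0.125
```

Call:
send_rows(series=[{"delta_pos": [0,0.0,0],"turn": 5,"jaw": 1},{"delta_pos": [0,0,0],"turn": 10,"jaw": 1},{"delta_pos": [0,0,0],"turn": 14,"jaw": 1},{"delta_pos": [0,0,0],"turn": 14,"jaw": 1},{"delta_pos": [0,0,0],"turn": 14,"jaw": 1}])

```text
clock: 6.45
tool_pos: [0.4701, 0.2898, 0.067]
eef_rot: [0.782, 0.624, 0.0, 0.002]
contact_force: [4.2, -2.8, 3.0]
opening: 0.125
```

```bash
python3 -c "
from h import *
plan((.4691,.2912,.0675,77.5))"
```

```text
t 6.45 p [0.4701 0.2898 0.067 ] a 77.18 q [-0.25  0.96 -0.68  1.9   1.    0.66 -0.22] op 0.125 F [ 4.2 -2.8  3. ] M [-0.67 -1.01 -0.06]
delta cm [ 0.11 -0.13 -0.05] turn -0.32 dist 0.2
```

Call:
send_rows(series=[{"delta_pos": [0,0,0],"turn": 0,"jaw": 0.4},{"delta_pos": [0,0,0],"turn": 0,"jaw": 0.4},{"delta_pos": [0,0,0],"turn": 0,"jaw": 0.4},{"delta_pos": [0,0,0],"turn": 0,"jaw": 0.4},{"delta_pos": [0,0,-4],"turn": 0,"jaw": 0.2},{"delta_pos": [0,0,-8],"turn": 0,"jaw": 0.1},{"delta_pos": [0,0,-14],"turn": 0,"jaw": 0.0},{"delta_pos": [0,0,-14],"turn": 0,"jaw": 0}])

```text
clock: 7.12
tool_pos: [0.4682, 0.294, 0.2113]
eef_rot: [0.781, 0.625, 0.003, -0.001]
contact_force: [0.7, 0.8, 0.3]
opening: 0.706
```

Call:
send_rows(series=[{"delta_pos": [0,0,0],"turn": 0,"jaw": 0},{"delta_pos": [0,0,0],"turn": 0,"jaw": 0},{"delta_pos": [0,0,0],"turn": 0,"jaw": 0}])

```text
clock: 7.37
tool_pos: [0.4674, 0.291, 0.2056]
eef_rot: [0.781, 0.625, -0.001, 0.0]
contact_force: [-0.1, -0.8, -0.1]
opening: 0.93
```

```bash
python3 -c "
from h import *
import pickle
P=cam('wrist');w=vision.snapshot('wrist'); cv2.imwrite('pics/f_w.png',w)
pickle.dump(P,open('f.pkl','wb'))
plan((.47,.29,.2,77))
c=proj('w',[.47,.29,.06],P); print(c,proj('w',[.606,.259,.095],P)); c=c.astype(int)
print(c-[60,50])
cv2.imwrite('pics/f_c.png',cv2.resize(w[c[1]-50:c[1]+50,c[0]-60:c[0]+60],None,fx=6,fy=6,interpolation=cv2.INTER_CUBIC))
"
```

```text
t 7.42 p [0.4672 0.2909 0.2052] a 77.33 q [-0.15  0.78 -0.86  1.82  0.74  0.9  -0.01] op 0.976 F [ 0.2 -0.6  0.9] M [ 0.01 -0.14 -0.  ]
delta cm [-0.02  0.29  0.52] turn 0.33 dist 0.6
[255.54779089 186.82924919] [255.03622458 315.28772705]
[195 136]
```

View pics/f_w.png

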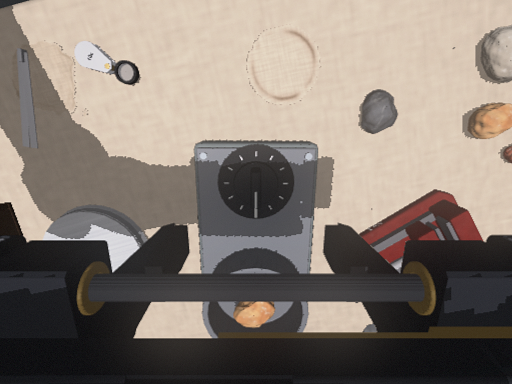

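View pics/f_c.png

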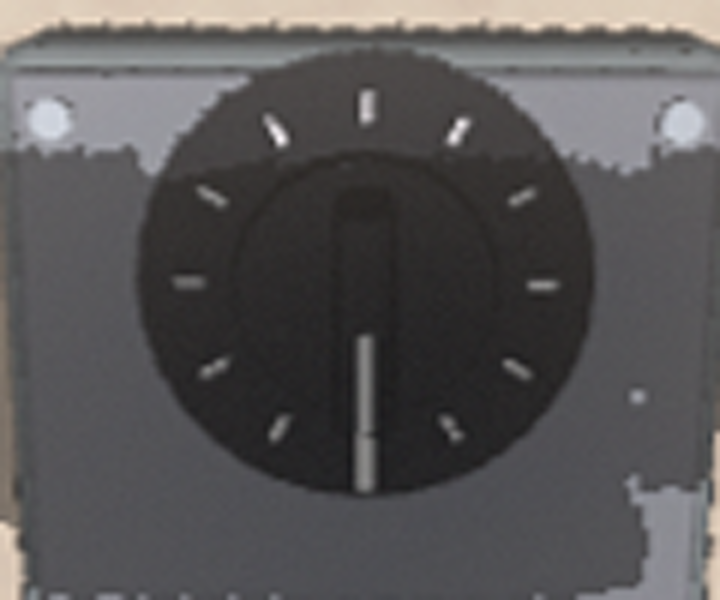

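Pointer and long mark are now in one line: the pointer runs (364,335)–(365,433) and the mark (366,440)–(366,490) in the crop. Next I'll work out the bowl position.

```bash
python3 -c "
from h import *
import pickle
P=pickle.load(open('f.pkl','rb'))
c=lambda u,v,z: ray('w',195+u/6,136+v/6,z,P)
A=lambda d: np.degrees(np.arctan2(d[1],d[0]))
pr=[((189,282),(543,286)),((215,369),(522,197)),((211,196),(517,370)),((279,429),(458,131)),((277,131),(453,429))]
cs=np.array([(c(*a,.0455)+c(*b,.0455))/2 for a,b in pr]); print(np.round(cs,4)); ce=cs.mean(0)
m=c(366,462,.0455); o=c(367,107,.0455)
print(ce,'mark',A(m-ce),A(m-o),'ptr',A(c(366,430,.0785)-c(364,337,.0785)))
for t in (A(m-o),A(m-ce)):
  t=np.radians(t); print(ce[:2]+.14*np.array([np.cos(t),np.sin(t)]))
w=cv2.imread('pics/f_w.png'); cv2.imwrite('pics/f_c2.png',cv2.resize(w[235:345,180:330],None,fx=5,fy=5,interpolation=cv2.INTER_CUBIC))
b=ce[:2]+.14*np.array([np.cos(t),np.sin(t)])
th=np.linspace(0,2*np.pi,200)
big=cv2.resize(w[235:345,180:330],None,fx=5,fy=5,interpolation=cv2.INTER_CUBIC)
for rr in (.053,.060):
  for x in th:
    u,v=(proj('w',[b[0]+rr*np.cos(x),b[1]+rr*np.sin(x),.095],P)-[180,235])*5; cv2.circle(big,(int(u),int(v)),1,(0,0,255),-1)
cv2.imwrite('pics/f_c2.png',big)
plan((.528,.05,.2,96))
"
```

```text
[[0.4699 0.2905 0.0455]
 [0.47   0.2905 0.0455]
 [0.47   0.2906 0.0455]
 [0.4699 0.2905 0.0455]
 [0.4699 0.2908 0.0455]]
[0.46992583 0.29058659 0.0455    ] mark -12.73452586193216 -12.768253224704631 ptr -11.454940401166853
[0.6064639  0.25964545]
[0.60648209 0.25972583]
t 7.42 p [0.4672 0.2909 0.2052] a 77.33 q [-0.15  0.78 -0.86  1.82  0.74  0.9  -0.01] op 0.976 F [ 0.2 -0.6  0.9] M [ 0.01 -0.14 -0.  ]
delta cm [-22.17  11.21   0.56] turn -18.67 dist 24.8
```

View pics/f_c2.png

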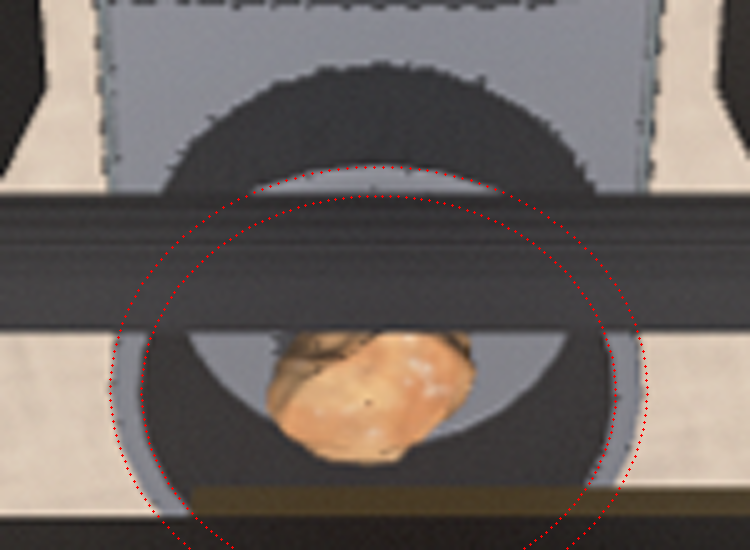

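Call:
send_rows(series=[{"delta_pos": [-22.2,11.2,0.5],"turn": -19,"jaw": 0.2},{"delta_pos": [-22.2,11.2,0.5],"turn": -19,"jaw": 0.2},{"delta_pos": [-22.2,11.2,0.5],"turn": -19,"jaw": 0.2},{"delta_pos": [-22.2,11.2,0.5],"turn": -19,"jaw": 0.2},{"delta_pos": [-22.2,11.2,0.5],"turn": -19,"jaw": 0.2},{"delta_pos": [-22.2,11.2,0.5],"turn": -19,"jaw": 0.2},{"delta_pos": [-22.2,11.2,0.5],"turn": -19,"jaw": 0.2},{"delta_pos": [-22.2,11.2,0.5],"turn": -19,"jaw": 0.2}])

```text
clock: 8.08
tool_pos: [0.5279, 0.0471, 0.1996]
eef_rot: [0.669, 0.743, -0.002, -0.001]
contact_force: [0.6, 0.4, -0.3]
opening: 0.799
```

Call:
send_rows(series=[{"delta_pos": [0,0,0],"turn": 0,"jaw": 0.2},{"delta_pos": [0,0,0],"turn": 0,"jaw": 0.2},{"delta_pos": [0,0,0],"turn": 0,"jaw": 0.2}])

```text
clock: 8.33
tool_pos: [0.5279, 0.0526, 0.2016]
eef_rot: [0.666, 0.746, 0.0, -0.0]
contact_force: [-0.6, 0.3, 0.2]
opening: 0.8
```

```bash
python3 -c "
from h import *
import pickle
P=cam('wrist');w=vision.snapshot('wrist'); cv2.imwrite('pics/g_w.png',w)
pickle.dump(P,open('g.pkl','wb'))
plan((.528,.05,.2,96))
c=proj('w',[.528,.05,.07],P); print(c); c=c.astype(int)
print(c-[40,35])
cv2.imwrite('pics/g_c.png',cv2.resize(w[c[1]-35:c[1]+35,c[0]-40:c[0]+40],None,fx=8,fy=8,interpolation=cv2.INTER_CUBIC))
"
```

```text
t 8.38 p [0.528  0.0524 0.2017] a 96.51 q [ 0.37  0.8  -0.97  1.88  0.83  0.93  0.67] op 0.799 F [ 0.6 -0.4 -0.7] M [ 0.01 -0.17  0.01]
delta cm [-0.23 -0.02  0.17] turn 0.51 dist 0.3
[252.67214412 187.41915177]
[212 152]
```

View pics/g_w.png

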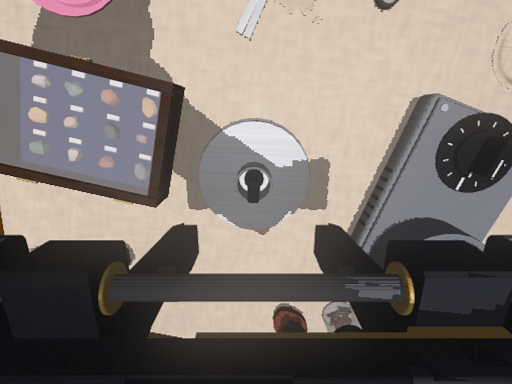

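View pics/g_c.png

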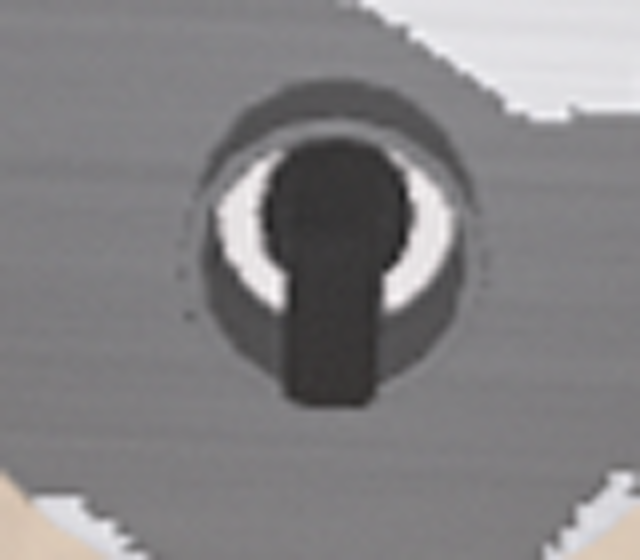

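```bash
python3 -c "
from h import *
import pickle
P=pickle.load(open('g.pkl','rb'))
c=lambda u,v,z: ray('w',212+u/8,152+v/8,z,P)
A=lambda d: np.degrees(np.arctan2(d[1],d[0]))
l,rr=c(282,395,.082),c(379,395,.082); e=c(330,407,.082)
print(l,rr,np.linalg.norm(l-rr),A(l-rr),e)
s=r.get_state(); Rm=R.from_quat(s['eef_rot']).as_matrix(); print('centre',e-.012*Rm[:,1])
print('collar top centre',c(333,252,.056), 'collar l/r',c(208,262,.056),c(463,262,.056))
m=(e-.012*Rm[:,1])
plan((m[0],m[1],.071,96.3))
"
```

```text
[0.53990906 0.04592683 0.082     ] [0.53850891 0.05813351 0.082     ] 0.012286714491474832 -83.45653007618466 [0.54080958 0.05214601 0.082     ]
centre [0.52888687 0.05078623 0.08200164]
collar top centre [0.52729803 0.05082529 0.056     ] collar l/r [0.53065767 0.0339651  0.056     ] [0.52667225 0.06868576 0.056     ]
t 8.38 p [0.528  0.0524 0.2017] a 96.51 q [ 0.37  0.8  -0.97  1.88  0.83  0.93  0.67] op 0.799 F [ 0.6 -0.4 -0.7] M [ 0.01 -0.17  0.01]
delta cm [-0.17  0.08 13.07] turn 0.21 dist 13.1
```

Call:
send_rows(series=[{"delta_pos": [-0.2,0.1,3],"turn": 0,"jaw": 0.4},{"delta_pos": [-0.2,0.1,6],"turn": 0,"jaw": 0.4},{"delta_pos": [-0.2,0.1,9],"turn": 0,"jaw": 0.4},{"delta_pos": [-0.2,0.1,11.5],"turn": 0,"jaw": 0.4},{"delta_pos": [-0.2,0.1,12.6],"turn": 0,"jaw": 0.4},{"delta_pos": [-0.2,0.1,12.6],"turn": 0,"jaw": 0.4},{"delta_pos": [-0.2,0.1,12.6],"turn": 0,"jaw": 0.4},{"delta_pos": [-0.2,0.1,12.6],"turn": 0,"jaw": 0.4}])

```text
clock: 9.05
tool_pos: [0.5301, 0.0498, 0.0767]
eef_rot: [0.667, 0.745, 0.001, 0.0]
contact_force: [0.1, -0.2, -0.8]
opening: 0.598
```

```bash
python3 -c "
from h import *
import pickle
P=cam('wrist');w=vision.snapshot('wrist'); cv2.imwrite('pics/h_w.png',w)
plan((.5289,.0508,.0715,96.3))
"
```

```text
t 9.1 p [0.5303 0.0496 0.0769] a 96.36 q [ 0.28  0.97 -0.8   1.95  1.09  0.73  0.47] op 0.6 F [ 0.3 -0.6  1. ] M [ 0.07 -0.15 -0.04]
delta cm [ 0.14 -0.13  0.54] turn 0.06 dist 0.6
```

View pics/h_w.png

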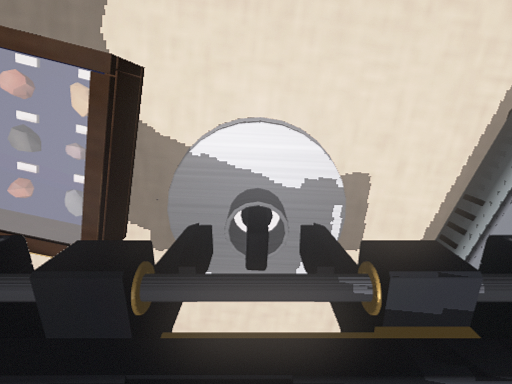

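Call:
send_rows(series=[{"delta_pos": [0.15,-0.1,0.3],"turn": 0,"jaw": 0.4},{"delta_pos": [0.15,-0.1,0.55],"turn": 0,"jaw": 0.6},{"delta_pos": [0.15,-0.1,0.55],"turn": 0,"jaw": 1},{"delta_pos": [0.15,-0.1,0.55],"turn": 0,"jaw": 1},{"delta_pos": [0.15,-0.1,0.55],"turn": 0,"jaw": 1},{"delta_pos": [0.15,-0.1,0.55],"turn": 0,"jaw": 1},{"delta_pos": [0.15,-0.1,0.55],"turn": 0,"jaw": 1},{"delta_pos": [0.15,-0.1,0.55],"turn": 0,"jaw": 1}], force=40)

```text
clock: 9.77
tool_pos: [0.5285, 0.0501, 0.0703]
eef_rot: [0.667, 0.745, 0.0, 0.0]
contact_force: [-0.2, -0.1, 0.6]
opening: 0.129
```

```bash
python3 -c "
from h import *
plan((.5289,.0508,.2,96.3))
"
```

```text
t 9.77 p [0.5285 0.0501 0.0703] a 96.31 q [ 0.27  0.98 -0.79  1.96  1.11  0.72  0.45] op 0.129 F [-0.2 -0.1  0.6] M [ 0.08 -0.06  0.02]
delta cm [  0.07   0.05 -12.97] turn 0.01 dist 13.0
```

Call:
send_rows(series=[{"delta_pos": [0,0,-0.5],"turn": 0,"jaw": 1},{"delta_pos": [0,0,-1.5],"turn": 0,"jaw": 1},{"delta_pos": [0,0,-3],"turn": 0,"jaw": 1},{"delta_pos": [0,0,-5],"turn": 0,"jaw": 1},{"delta_pos": [0,0,-7.5],"turn": 0,"jaw": 1},{"delta_pos": [0,0,-10],"turn": 0,"jaw": 1},{"delta_pos": [0,0,-12],"turn": 0,"jaw": 1},{"delta_pos": [0,0,-13.5],"turn": 0,"jaw": 1}])

```text
clock: 10.43
tool_pos: [0.5285, 0.0505, 0.2078]
eef_rot: [0.667, 0.745, 0.001, 0.0]
contact_force: [0.5, 0.7, -1.7]
opening: 0.131
```

Call:
send_rows(series=[{"delta_pos": [0,0,0],"turn": 0,"jaw": 1},{"delta_pos": [0,0,0],"turn": 0,"jaw": 1}])

```text
clock: 10.6
tool_pos: [0.5285, 0.05, 0.2059]
eef_rot: [0.667, 0.745, 0.0, 0.001]
contact_force: [-0.6, -0.2, -3.5]
opening: 0.134
```

```bash
python3 -c "
from h import *
plan((.6065,.2594,.205,96.3),(.6065,.2594,.205,77.5))
cv2.imwrite('pics/i_s.png',cv2.resize(vision.snapshot('scene')[100:280,150:390],None,fx=3,fy=3,interpolation=cv2.INTER_CUBIC))
cv2.imwrite('pics/i_w.png',vision.snapshot('wrist'))
"
```

```text
t 10.6 p [0.5285 0.05   0.2059] a 96.32 q [ 0.37  0.79 -0.97  1.88  0.82  0.93  0.68] op 0.134 F [-0.6 -0.2 -3.5] M [ 0.02 -0.1   0.01]
delta cm [19.96 10.06  0.1 ] turn 0.02 dist 22.3
delta cm [19.96 10.06  0.1 ] turn 18.82 dist 22.3
```

View pics/i_s.png

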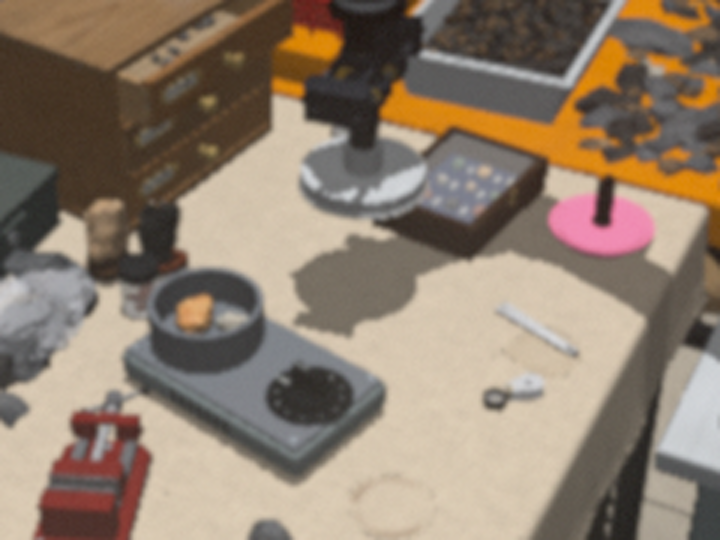

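View pics/i_w.png

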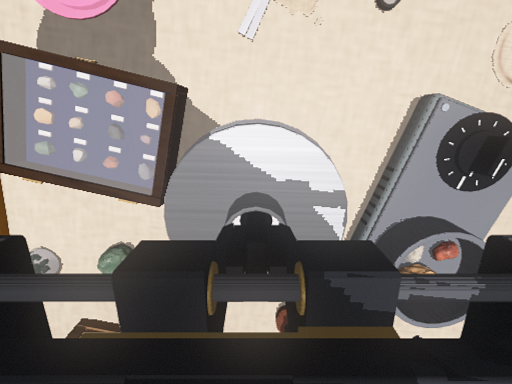

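Call:
send_rows(series=[{"delta_pos": [1.5,0.75,0],"turn": 0,"jaw": 1},{"delta_pos": [4,2,0],"turn": 0,"jaw": 1},{"delta_pos": [7,3.5,0],"turn": 0,"jaw": 1},{"delta_pos": [10,5,0],"turn": 0,"jaw": 1},{"delta_pos": [13,6.5,0],"turn": 0,"jaw": 1},{"delta_pos": [16,8,0],"turn": 0,"jaw": 1},{"delta_pos": [18.5,9.3,0],"turn": 0,"jaw": 1},{"delta_pos": [20,10.05,0],"turn": 0,"jaw": 1}])

```text
clock: 11.37
tool_pos: [0.6056, 0.2638, 0.2035]
eef_rot: [0.666, 0.746, -0.0, -0.001]
contact_force: [0.1, 0.2, -2.2]
opening: 0.131
```

Call:
send_rows(series=[{"delta_pos": [0,0,0],"turn": 0,"jaw": 1},{"delta_pos": [0,0,0],"turn": 0,"jaw": 1},{"delta_pos": [0,0,0],"turn": 0,"jaw": 1},{"delta_pos": [0,0,0],"turn": 0,"jaw": 1}])

```text
clock: 11.7
tool_pos: [0.6061, 0.2578, 0.2042]
eef_rot: [0.668, 0.745, -0.001, 0.0]
contact_force: [-0.1, 0.0, -2.9]
opening: 0.135
```

```bash
python3 -c "
from h import *
plan((.6065,.2594,.17,96.3))
P=cam('wrist');w=vision.snapshot('wrist')
b=[.6065,.2594]
for rr,z in ((.053,.095),(.060,.095)):
  for x in np.linspace(0,6.28,200):
    u,v=proj('w',[b[0]+rr*np.cos(x),b[1]+rr*np.sin(x),z],P); w=cv2.circle(w,(int(u),int(v)),0,(0,0,255),-1)
cv2.imwrite('pics/j_w.png',w)
w=vision.snapshot('scene'); P=cam('scene')
for rr,z in ((.060,.095),(.071,.205-.0703+.004)):
  for x in np.linspace(0,6.28,200):
    u,v=proj('w',[b[0]+rr*np.cos(x),b[1]+rr*np.sin(x),z],P); w=cv2.circle(w,(int(u),int(v)),0,(0,0,255),-1)
cv2.imwrite('pics/j_s.png',cv2.resize(w[130:270,150:330],None,fx=4,fy=4,interpolation=cv2.INTER_CUBIC))
"
```

```text
t 11.7 p [0.6061 0.2578 0.2042] a 96.25 q [-0.03  0.93 -0.92  1.48  0.78  1.13  0.58] op 0.135 F [-0.1  0.  -2.9] M [ 0.01 -0.15  0.01]
delta cm [0.16 0.06 3.42] turn -0.05 dist 3.4
```

View pics/j_w.png

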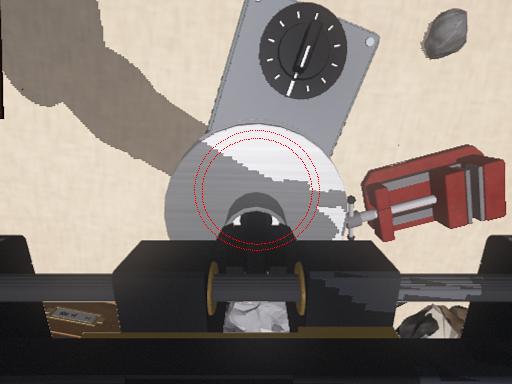

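View pics/j_s.png

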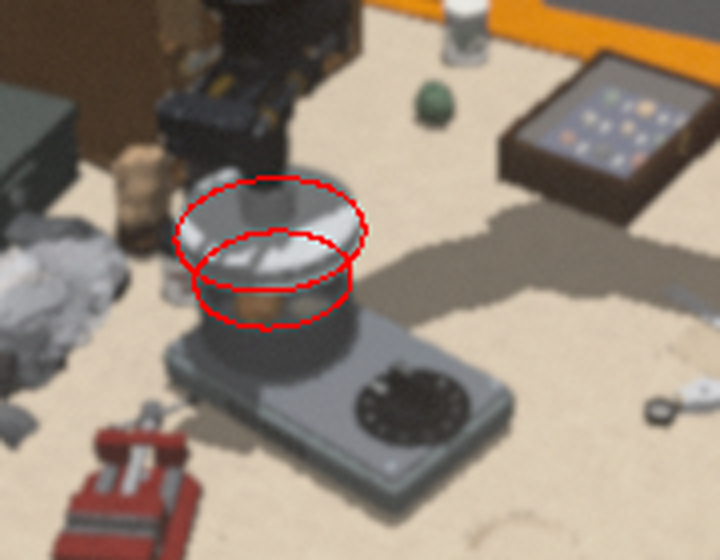

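```bash
python3 -c "
from h import *
P=cam('scene');b=[.6065,.2594]
def ov(w,L):
  for rr,z,c in L:
    pts=np.array([proj('w',[c[0]+rr*np.cos(x),c[1]+rr*np.sin(x),z],P) for x in np.linspace(0,6.28,200)]); print(pts.min(0),pts.max(0))
w=cv2.imread('pics/a_scene.png'); ov(w,[(.06,.095,b),(.053,.095,b)])
print(proj('w',[b[0],b[1],.095],P))
c=[.6061,.2578]; ov(w,[(.068,.2042-.0703+.024,c),(.071,.2042-.0703+.004,c)])
cv2.imwrite('pics/k1.png',cv2.resize(w[180:230,190:250],None,fx=12,fy=11,interpolation=cv2.INTER_CUBIC))
w=vision.snapshot('scene');
cv2.imwrite('pics/k2.png',cv2.resize(w[160:220,180:250],None,fx=10,fy=10,interpolation=cv2.INTER_CUBIC))
"
```

```text
[198.81488232 187.91191536] [237.95439694 212.03258736]
[201.10842106 189.23626814] [235.6784646  210.53802994]
[218.4252589  199.58531551]
[194.82490811 169.92716963] [240.30729861 196.70845888]
[194.39436454 174.62971176] [241.49726613 202.78119008]
```

View pics/k1.png

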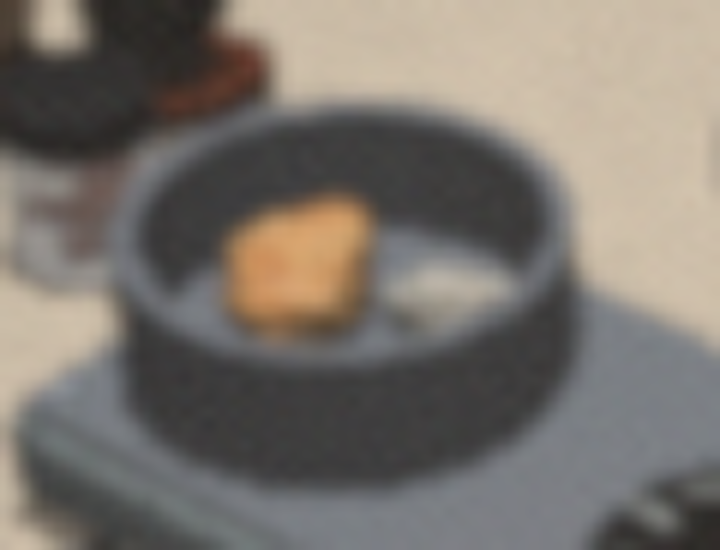

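View pics/k2.png

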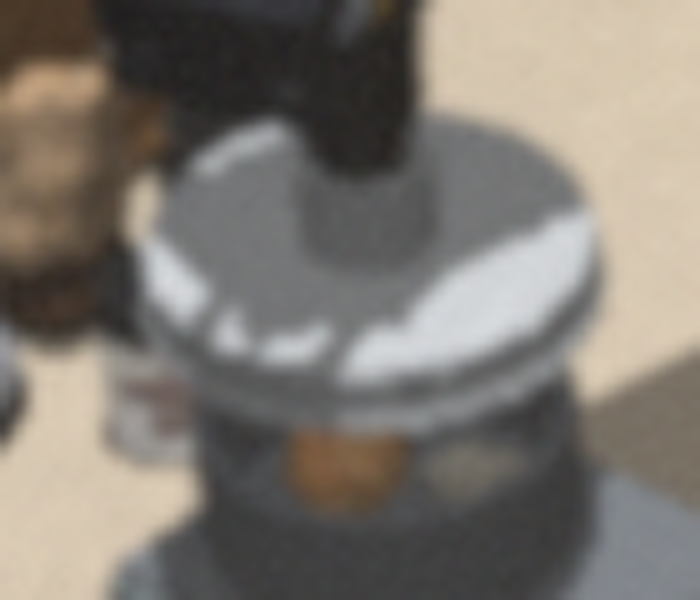

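```bash
python3 -c "
from h import *
plan((.6063,.2589,.172,96.3))"
```

```text
t 11.85 p [0.6064 0.2585 0.2051] a 96.25 q [-0.03  0.93 -0.92  1.48  0.78  1.13  0.58] op 0.135 F [-0.1 -0.  -2.5] M [ 0.12 -0.12 -0.01]
delta cm [ 0.04 -0.01  3.3 ] turn -0.05 dist 3.3
```

Call:
send_rows(series=[{"delta_pos": [0,0,0.6],"turn": 0,"jaw": 1},{"delta_pos": [0,0,1.4],"turn": 0,"jaw": 1},{"delta_pos": [0,0,2.2],"turn": 0,"jaw": 1},{"delta_pos": [0,0,2.9],"turn": 0,"jaw": 1},{"delta_pos": [0,0,3.3],"turn": 0,"jaw": 1},{"delta_pos": [0,0,3.3],"turn": 0,"jaw": 1},{"delta_pos": [0,0,3.3],"turn": 0,"jaw": 1},{"delta_pos": [0,0,3.3],"turn": 0,"jaw": 1}])

```text
clock: 12.52
tool_pos: [0.6064, 0.2603, 0.1724]
eef_rot: [0.667, 0.745, 0.0, -0.0]
contact_force: [-0.1, -1.0, -2.3]
opening: 0.132
```

```bash
python3 -c "
from h import *
plan((.6063,.2589,.150,96.3))"
```

```text
t 12.52 p [0.6064 0.2603 0.1724] a 96.33 q [-0.04  0.97 -0.9   1.5   0.82  1.08  0.55] op 0.132 F [-0.1 -1.  -2.3] M [ 0.04 -0.16  0.05]
delta cm [-0.14 -0.03  2.24] turn 0.03 dist 2.2
```

Call:
send_rows(series=[{"delta_pos": [-0.12,0,0],"turn": 0,"jaw": 1},{"delta_pos": [-0.12,0,0.3],"turn": 0,"jaw": 1},{"delta_pos": [-0.12,0,0.6],"turn": 0,"jaw": 1},{"delta_pos": [-0.12,0,0.9],"turn": 0,"jaw": 1},{"delta_pos": [-0.12,0,1.2],"turn": 0,"jaw": 1},{"delta_pos": [-0.12,0,1.2],"turn": 0,"jaw": 1}])

```text
clock: 13.02
tool_pos: [0.6061, 0.2584, 0.1593]
eef_rot: [0.667, 0.745, -0.001, -0.0]
contact_force: [-0.3, -0.2, -2.1]
opening: 0.132
```

```bash
python3 -c "
from h import *
plan((.6063,.2589,.150,96.3))"
```

```text
t 13.02 p [0.6061 0.2584 0.1593] a 96.33 q [-0.04  0.98 -0.89  1.51  0.83  1.06  0.54] op 0.132 F [-0.3 -0.2 -2.1] M [ 0.02 -0.13 -0.04]
delta cm [0.05 0.03 0.93] turn 0.03 dist 0.9
```

Spigot is about 6 mm into the mouth with no contact force. I'll keep lowering.

Call:
send_rows(series=[{"delta_pos": [0.03,0,0.2],"turn": 0,"jaw": 1},{"delta_pos": [0.03,0,0.4],"turn": 0,"jaw": 1},{"delta_pos": [0.03,0,0.6],"turn": 0,"jaw": 1},{"delta_pos": [0.03,0,0.75],"turn": 0,"jaw": 1},{"delta_pos": [0.03,0,0.85],"turn": 0,"jaw": 1},{"delta_pos": [0.03,0,0.9],"turn": 0,"jaw": 1},{"delta_pos": [0.03,0,0.9],"turn": 0,"jaw": 1}])

```text
clock: 13.6
tool_pos: [0.6064, 0.259, 0.1511]
eef_rot: [0.667, 0.745, -0.0, 0.0]
contact_force: [0.3, -0.3, -2.3]
opening: 0.133
```

```bash
python3 -c "
from h import *
plan((.6063,.2589,.150,96.3))"
```

```text
t 13.6 p [0.6064 0.259  0.1511] a 96.32 q [-0.05  0.99 -0.89  1.52  0.84  1.05  0.53] op 0.133 F [ 0.3 -0.3 -2.3] M [ 0.01 -0.08  0.03]
delta cm [-0.01 -0.01  0.11] turn 0.02 dist 0.1
```

Call:
send_rows(series=[{"delta_pos": [0,0,0.1],"turn": 0,"jaw": 1},{"delta_pos": [0,0,0.2],"turn": 0,"jaw": 1},{"delta_pos": [0,0,0.25],"turn": 0,"jaw": 1},{"delta_pos": [0,0,0.25],"turn": 0,"jaw": 1},{"delta_pos": [0,0,0.25],"turn": 0,"jaw": 1}])

```text
clock: 14.02
tool_pos: [0.6064, 0.259, 0.1493]
eef_rot: [0.667, 0.745, 0.0, 0.0]
contact_force: [-1.2, -2.4, 3.6]
opening: 0.129
```

```bash
python3 -c "
from h import *
plan((.6063,.2589,.149,96.3))"
```

```text
t 14.02 p [0.6064 0.259  0.1493] a 96.32 q [-0.05  0.99 -0.88  1.52  0.85  1.05  0.53] op 0.129 F [-1.2 -2.4  3.6] M [-0.38  0.27 -0.05]
delta cm [-0.01 -0.01  0.03] turn 0.02 dist 0.0
```

Contact came at z = 0.1493, exactly the predicted seating height. Now I'll release and rise.

Call:
send_rows(series=[{"delta_pos": [0,0,-0.1],"turn": 0,"jaw": 0.6},{"delta_pos": [0,0,-0.1],"turn": 0,"jaw": 0.3},{"delta_pos": [0,0,-0.1],"turn": 0,"jaw": 0.2},{"delta_pos": [0,0,-0.1],"turn": 0,"jaw": 0.2},{"delta_pos": [0,0,-2],"turn": 0,"jaw": 0.2},{"delta_pos": [0,0,-5],"turn": 0,"jaw": 0.2},{"delta_pos": [0,0,-8],"turn": 0,"jaw": 0.2},{"delta_pos": [0,0,-10],"turn": 0,"jaw": 0.2}])

```text
clock: 14.68
tool_pos: [0.6068, 0.2601, 0.2514]
eef_rot: [0.667, 0.745, 0.002, -0.0]
contact_force: [-0.3, 0.3, 0.2]
opening: 0.711
```

Call:
send_rows(series=[{"delta_pos": [0,0,0],"turn": 0,"jaw": 0.2},{"delta_pos": [0,0,0],"turn": 0,"jaw": 0.2},{"delta_pos": [0,0,0],"turn": 0,"jaw": 0.2},{"delta_pos": [0,0,0],"turn": 0,"jaw": 0.2}])

```text
clock: 15.02
tool_pos: [0.6059, 0.2583, 0.247]
eef_rot: [0.667, 0.745, -0.001, -0.0]
contact_force: [-0.4, 0.2, 0.2]
opening: 0.8
```

```bash
python3 -c "
from h import *
import pickle
P=cam('wrist');w=vision.snapshot('wrist'); cv2.imwrite('pics/l_w.png',w)
pickle.dump(P,open('l.pkl','wb'))
plan((.6063,.2589,.117,96.3))
s=vision.snapshot('scene'); cv2.imwrite('pics/l_s.png',cv2.resize(s[150:250,170:310],None,fx=5,fy=5,interpolation=cv2.INTER_CUBIC))
"
```

```text
t 15.07 p [0.6059 0.2584 0.247 ] a 96.33 q [-0.03  0.89 -0.95  1.43  0.74  1.2   0.62] op 0.799 F [-0.4 -0.1 -0.1] M [ 0.05 -0.15  0.05]
delta cm [ 0.07  0.07 13.  ] turn 0.03 dist 13.0
```

View pics/l_w.png

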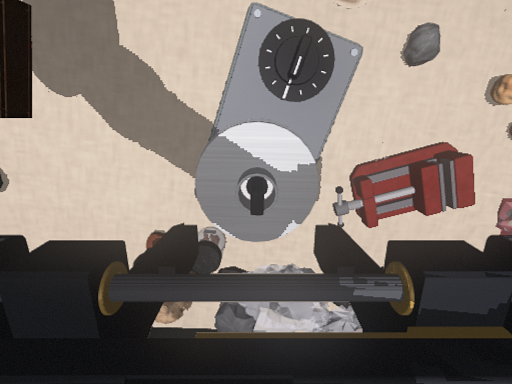

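View pics/l_s.png

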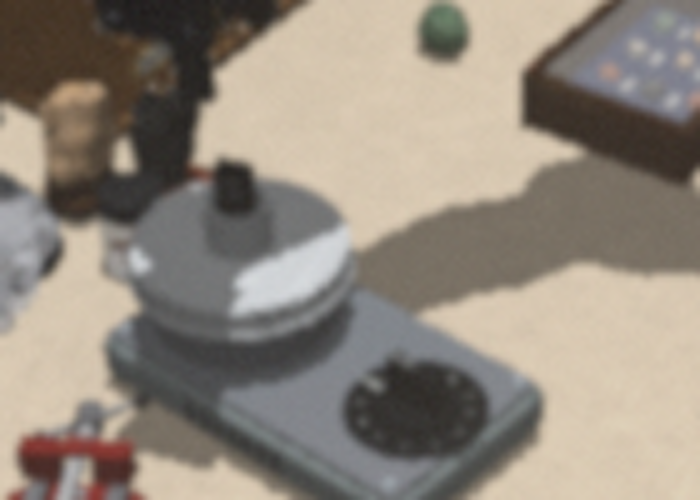

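```bash
python3 -c "
from h import *
w=cv2.imread('pics/l_w.png')
cv2.imwrite('pics/l_c.png',cv2.resize(w[160:225,220:300],None,fx=9,fy=9,interpolation=cv2.INTER_CUBIC))
cv2.imwrite('pics/l_d.png',cv2.resize(w[15:105,250:345],None,fx=7,fy=6,interpolation=cv2.INTER_CUBIC))
"
```

```text
(no output)
```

View pics/l_c.png

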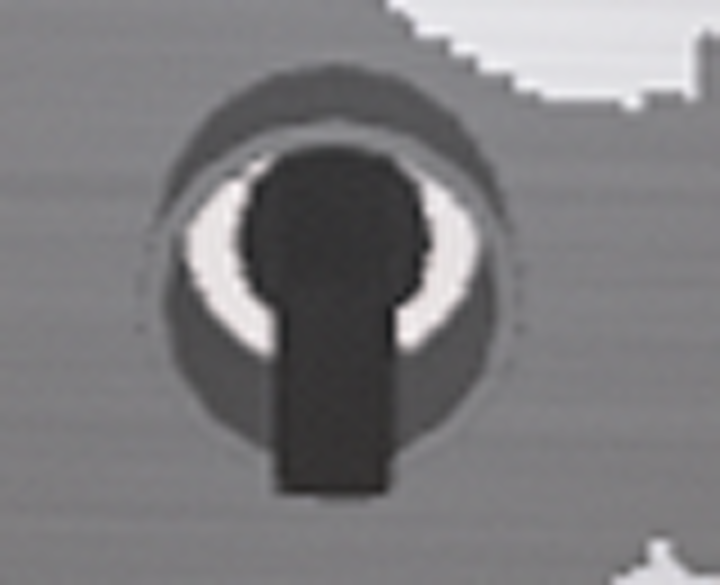

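View pics/l_d.png

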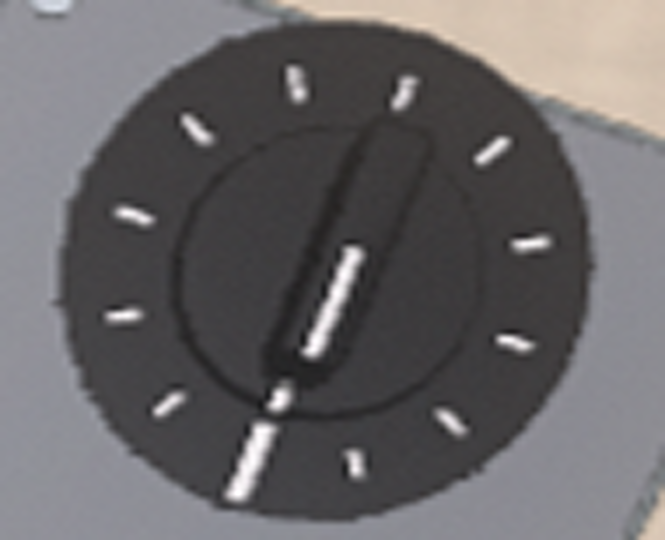

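```bash
python3 -c "
from h import *
import pickle
P=pickle.load(open('l.pkl','rb'))
A=lambda d: np.degrees(np.arctan2(d[1],d[0]))
c=lambda u,v,z: ray('w',250+u/7,15+v/6,z,P)
ce=np.mean([(c(*a,.0455)+c(*b,.0455))/2 for a,b in [((297,84),(356,464)),((199,130),(451,421)),((134,215),(516,343)),((124,316),(531,243)),((170,404),(493,151))]],0)
m=c(250,462,.0455); o=c(404,92,.0455)
print(ce,'mark',A(m-ce),A(m-o),'ptr',A(c(310,353,.0785)-c(354,250,.0785)),'skirt bit',A(c(281,397,.0525)-ce), A(c(310,353,.0785)-ce))
k=lambda u,v,z: ray('w',220+u/9,160+v/9,z,P)
l,rr=k(163,285,.135),k(498,285,.135); t,b=k(335,123,.135),k(335,460,.135)
print('collar',l,rr,(l+rr)/2,np.linalg.norm(l-rr), t,b)
pl,pr=k(275,488,.161),k(393,488,.161); print('paddle',pl,pr,(pl+pr)/2,np.linalg.norm(pl-pr))
Pl=ray('w',196,180,.101,P),ray('w',320,180,.101,P); print(Pl, (Pl[0]+Pl[1])/2,np.linalg.norm(Pl[0]-Pl[1]))
"
```

```text
[0.46888639 0.29101317 0.0455    ] mark -13.213202798842454 -12.846589776873497 ptr -13.253862194327219 skirt bit -13.143386408122716 -14.507953922597244
collar [0.60627472 0.24140354 0.135     ] [0.60224363 0.27737325 0.135     ] [0.60425917 0.25938839 0.135     ] 0.036194891291642946 [0.58644678 0.25786418 0.135     ] [0.62419196 0.26213462 0.135     ]
paddle [0.61820912 0.25537642 0.161     ] [0.61690488 0.26700104 0.161     ] [0.617557   0.26118873 0.161     ] 0.011697557828310988
(array([0.60824692, 0.19314337, 0.101     ]), array([0.59317262, 0.32772793, 0.101     ])) [0.60070977 0.26043565 0.101     ] 0.13542613180065866
```

Call:
send_rows(series=[{"delta_pos": [0.06,-0.1,3],"turn": 0,"jaw": 0.2},{"delta_pos": [0.06,-0.1,6],"turn": 0,"jaw": 0.2},{"delta_pos": [0.06,-0.1,8.5],"turn": 0,"jaw": 0.2},{"delta_pos": [0.06,-0.1,10.5],"turn": 0,"jaw": 0.2},{"delta_pos": [0.06,-0.1,11.8],"turn": 0,"jaw": 0.2},{"delta_pos": [0.06,-0.1,12.2],"turn": 0,"jaw": 0.2},{"delta_pos": [0.06,-0.1,12.2],"turn": 0,"jaw": 0.2},{"delta_pos": [0.06,-0.1,12.2],"turn": 0,"jaw": 0.2}])

```text
clock: 15.78
tool_pos: [0.6057, 0.2601, 0.1275]
eef_rot: [0.667, 0.745, 0.001, -0.0]
contact_force: [0.2, 0.4, 0.3]
opening: 0.8
```

```bash
python3 -c "
from h import *
plan((.605,.259,.117,96.3))"
```

```text
t 15.78 p [0.6057 0.2601 0.1275] a 96.32 q [-0.05  1.02 -0.87  1.53  0.87  1.01  0.51] op 0.8 F [0.2 0.4 0.3] M [ 0.06 -0.1  -0.02]
delta cm [-0.11 -0.08  1.05] turn 0.02 dist 1.1
```

Call:
send_rows(series=[{"delta_pos": [-0.1,-0.05,0.4],"turn": 0,"jaw": 0.2},{"delta_pos": [-0.1,-0.05,0.8],"turn": 0,"jaw": 0.2},{"delta_pos": [-0.1,-0.05,1.0],"turn": 0,"jaw": 0.2},{"delta_pos": [-0.1,-0.05,1.0],"turn": 0,"jaw": 0.35},{"delta_pos": [-0.1,-0.05,1.0],"turn": 0,"jaw": 0.4}])

```text
clock: 16.2
tool_pos: [0.605, 0.2584, 0.1168]
eef_rot: [0.667, 0.745, 0.0, 0.0]
contact_force: [0.3, -0.1, 0.2]
opening: 0.67
```

```bash
python3 -c "
from h import *
plan((.605,.259,.117,96.3))"
```

```text
t 16.2 p [0.605  0.2584 0.1168] a 96.32 q [-0.06  1.03 -0.86  1.54  0.88  0.99  0.5 ] op 0.67 F [ 0.3 -0.1  0.2] M [ 0.07 -0.19  0.01]
delta cm [ 0.06  0.01 -0.02] turn 0.02 dist 0.1
```

Close on the collar.

Call:
send_rows(series=[{"delta_pos": [0.05,0,0],"turn": 0,"jaw": 0.45},{"delta_pos": [0.05,0,0],"turn": 0,"jaw": 0.5},{"delta_pos": [0.05,0,0],"turn": 0,"jaw": 0.55},{"delta_pos": [0.05,0,0],"turn": 0,"jaw": 0.7},{"delta_pos": [0.05,0,0],"turn": 0,"jaw": 0.8},{"delta_pos": [0.05,0,0],"turn": 0,"jaw": 0.8},{"delta_pos": [0.05,0,0],"turn": 0,"jaw": 0.8}], force=30)

```text
clock: 16.78
tool_pos: [0.6049, 0.2592, 0.1169]
eef_rot: [0.667, 0.745, 0.0, -0.0]
contact_force: [-0.2, 0.2, 1.1]
opening: 0.471
```

```bash
python3 -c "
from h import *
plan((.605,.259,.237,96.3))"
```

```text
t 16.78 p [0.6049 0.2592 0.1169] a 96.33 q [-0.06  1.03 -0.86  1.54  0.88  0.99  0.5 ] op 0.471 F [-0.2  0.2  1.1] M [ 0.06 -0.13  0.  ]
delta cm [-1.000e-02  1.000e-02 -1.201e+01] turn 0.03 dist 12.0
```

Call:
send_rows(series=[{"delta_pos": [0,0,-0.3],"turn": 0,"jaw": 0.8},{"delta_pos": [0,0,-0.7],"turn": 0,"jaw": 0.8},{"delta_pos": [0,0,-1.2],"turn": 0,"jaw": 0.8},{"delta_pos": [0,0,-1.7],"turn": 0,"jaw": 0.8},{"delta_pos": [0,0,-2.2],"turn": 0,"jaw": 0.8},{"delta_pos": [0,0,-2.7],"turn": 0,"jaw": 0.8},{"delta_pos": [0,0,-3.2],"turn": 0,"jaw": 0.8},{"delta_pos": [0,0,-3.2],"turn": 0,"jaw": 0.8}])

```text
clock: 17.45
tool_pos: [0.6054, 0.2595, 0.1501]
eef_rot: [0.667, 0.745, 0.001, 0.0]
contact_force: [-0.4, -0.6, -1.1]
opening: 0.474
```

```bash
python3 -c "
from h import *
plan((.605,.259,.237,96.3))
s=vision.snapshot('scene'); cv2.imwrite('pics/m_s.png',cv2.resize(s[130:250,170:310],None,fx=5,fy=5,interpolation=cv2.INTER_CUBIC))
"
```

```text
t 17.45 p [0.6054 0.2595 0.1501] a 96.31 q [-0.05  0.99 -0.88  1.52  0.85  1.04  0.53] op 0.474 F [-0.4 -0.6 -1.1] M [ 0.08 -0.14 -0.04]
delta cm [-0.03 -0.03 -8.69] turn 0.01 dist 8.7
```

View pics/m_s.png

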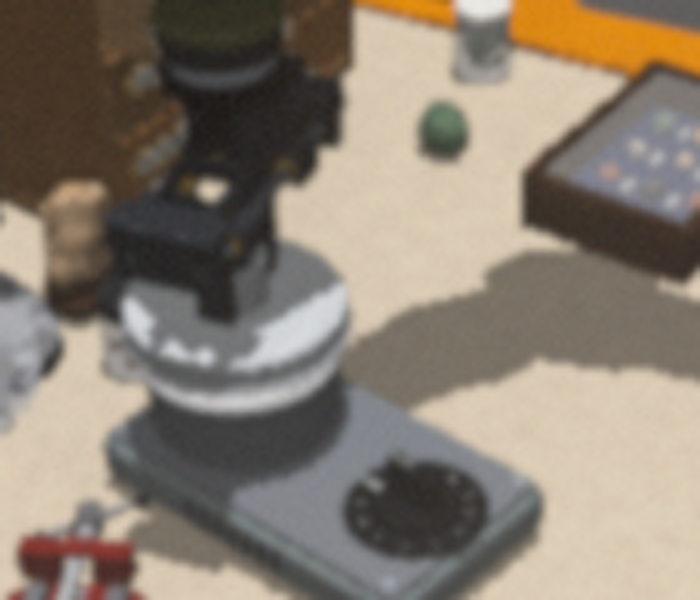

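Call:
send_rows(series=[{"delta_pos": [0,0,-0.6],"turn": 0,"jaw": 0.8},{"delta_pos": [0,0,-1.6],"turn": 0,"jaw": 0.8},{"delta_pos": [0,0,-3],"turn": 0,"jaw": 0.8},{"delta_pos": [0,0,-4.5],"turn": 0,"jaw": 0.8},{"delta_pos": [0,0,-6],"turn": 0,"jaw": 0.8},{"delta_pos": [0,0,-7.5],"turn": 0,"jaw": 0.8},{"delta_pos": [0,0,-8.7],"turn": 0,"jaw": 0.8},{"delta_pos": [0,0,-9.5],"turn": 0,"jaw": 0.8}])

```text
clock: 18.17
tool_pos: [0.6053, 0.2595, 0.2463]
eef_rot: [0.667, 0.745, 0.001, 0.0]
contact_force: [-0.1, 0.0, -1.0]
opening: 0.471
```

Call:
send_rows(series=[{"delta_pos": [0,0,0],"turn": 0,"jaw": 0.8},{"delta_pos": [0,0,0],"turn": 0,"jaw": 0.8},{"delta_pos": [0,0,0],"turn": 0,"jaw": 0.8},{"delta_pos": [0,0,0],"turn": 0,"jaw": 0.8},{"delta_pos": [0,0,0],"turn": 0,"jaw": 0.8},{"delta_pos": [0,0,0],"turn": 0,"jaw": 0.8},{"delta_pos": [0,0,0],"turn": 0,"jaw": 0.8},{"delta_pos": [0,0,0],"turn": 0,"jaw": 0.8}])

```text
clock: 18.83
tool_pos: [0.6048, 0.259, 0.2435]
eef_rot: [0.667, 0.745, -0.0, -0.0]
contact_force: [-0.0, 0.2, -1.2]
opening: 0.471
```

```bash
python3 -c "
from h import *
plan((.605,.259,.237,96.3))
s=vision.snapshot('scene'); cv2.imwrite('pics/n_s.png',cv2.resize(s[110:300,150:330],None,fx=4,fy=3.1,interpolation=cv2.INTER_CUBIC) if 0 else cv2.resize(s[120:265,160:340],None,fx=4,fy=4,interpolation=cv2.INTER_CUBIC))
cv2.imwrite('pics/n_w.png',vision.snapshot('wrist')); cv2.imwrite('pics/n_t.png',vision.snapshot('top'))
P=cam('scene')
for rr,z in ((.0625,.099),(.0625,.095)):
  pts=np.array([proj('w',[.6065+rr*np.cos(x),.259+rr*np.sin(x),z],P) for x in np.linspace(0,6.28,200)]); print((pts.min(0)-[160,120])*4,(pts.max(0)-[160,120])*4)
print((proj('w',[.6065,.259,.161],P)-[160,120])*4)
"
```

```text
t 18.83 p [0.6048 0.259  0.2435] a 96.33 q [-0.03  0.89 -0.95  1.44  0.74  1.19  0.61] op 0.471 F [-0.   0.2 -1.2] M [ 0.02 -0.1   0.05]
delta cm [0.   0.02 0.65] turn 0.03 dist 0.6
[151.84002112 265.45137877] [315.15733453 365.81101925]
[152.26880415 269.49686307] [315.32340458 369.97021652]
[228.9529356  248.62935329]
```

View pics/n_s.png

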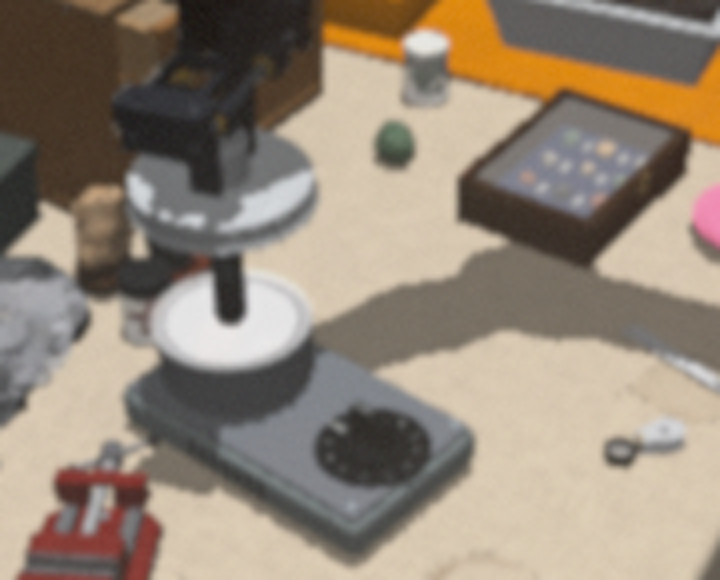

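View pics/n_w.png

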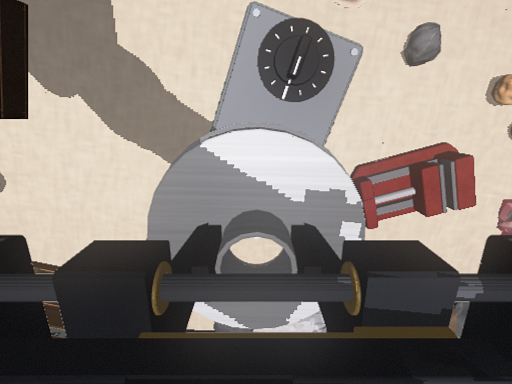

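View pics/n_t.png

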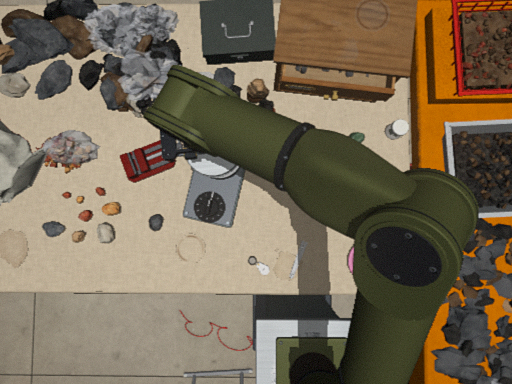

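The inner lid sits level on the bowl with its paddle upright at (230,290) in the crop. The cover is held level, well clear above it. The pointer is still on the mark, and the stones and jar are in place. Handing in.

```bash
python3 -c "
from h import *
print(order.finish_job()); s=r.get_state(); print(s['clock'],s['tool_pos'],s['opening'])"
```

```text
the job is handed in; nothing more can be done
None
the job is handed in; nothing more can be done
```

The polisher is set up as asked, and I handed the job in at about 19 s of the 59 s allowed. No verdict was reported.

1. **Dial:** I turned it about 62° clockwise onto the long mark. The closest wrist view put the pointer at −13.3° and the mark at −13.2° to −12.8°. An earlier, blurrier view put the pointer at −11.5°, so I'd call it good to about 1°.
2. **Lids:** I lifted both together by the paddle of the clear lid, not the pink look-alike. They went down onto the bowl with no side force, and contact came at a tool height of 149.3 mm, exactly the predicted seating height.
3. **Cover:** I gripped the collar at a 41.5 mm opening and lifted the cover alone; the wrist force of about 1.2 N fits the cover's weight only. It is held level, with its lip about 50 mm above the paddle top.

**Last checks:** The final pictures show the inner lid flat on the rim with its paddle upright, the pointer still on the mark, and the goods around in place where visible. The arm hides part of the top view.

**What disagreed:** The top camera placed the dial and lids about 4–5 mm off in y from the wrist camera. The scene camera agreed with the wrist, so I used the wrist measurements. The first row-offset check with the scene camera was about 1 pixel out.

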